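# Shut down and clear the throwing wheel

## Robot

A 7-joint arm with a two-finger parallel gripper is mounted at the origin on the work surface. World frame = base frame: x ahead of the robot, y to its left, z up, the work surface at z = 0. Lengths are in m, angles in rad, forces in N, time in s.
With the tool pointing down it reaches from about 0.4 to 0.75 m from the base axis. Payload 19.5 kg.
Tool frame: the origin (TCP) lies between the finger pads; the fingertips stand 25 mm ahead of it and the grasp point (between the pads) lies 6 mm ahead of it; z points along the fingers, y is the line along which they close (so a half turn about z gives the same grasp; the last joint's range is limited). The gripper opens to 85 mm and grips with 20 to 120 N. Pads are 22 mm wide; open, the fingers measure 114 mm over their backs; the gripper's body (76 mm by 85 mm) begins 54 mm behind the grasp point. The pads swing forward as they close: fully open they stand 13 mm farther back than shut.
Start: joints at [-1.275, 0.707, -0.028, 1.485, 0.022, 0.951, -0.075], TCP at [0.191, 0.542, 0.256] pointing down, gripper open.
Joint ranges: [-2.71, 2.71], [-0.32, 2.16], [-1.57, 1.52], [0, 2.45], [-1.46, 4.6], [0, 2.02], [-2.83, 2.83]. Speed limits (rad/s): [1.89, 1.89, 2.57, 2.57, 3.01, 3.01, 3.01].

## Interface

Orientations are given as [roll, pitch, yaw] about the fixed x, y, z axes, in that order (R = Rz(yaw) Ry(pitch) Rx(roll)).
In Python, from plant import env gives the robot as it stands. The module is installed in compiled form; this text tells all that it offers.
- The arm moves only by the tool send_rows, never from a script. Its argument "moves" is a list of rows, each an object with "fingers": the closure, from -1 (fully open) to 1 (shut); "dp": the shift along the tool's x, y, z in mm, a list of three; "turn": the turn about the tool's z in rad. In form: [{"fingers": fingers, "dp": [x, y, z], "turn": turn}, ...]. A call has 1 to 8 rows; each row is the pose to reach, as a shift and turn from the pose commanded when the call began, along the tool's axes at that moment; what a row does not reach only later rows make up. A row lasts 1/8 s, in which the tool goes at most 62.5 mm and 10.7 degrees, less where a joint would pass 70% of its speed; a pose out of reach is approached as far as the arm can. A call with a gripper value outside its range is refused whole. The fingers move at their own pace and stop on an object; the grip force is fixed at half the most. Time passes only in rows, so rows that repeat a pose let the fingers close. It gives the time, the measured TCP pose, the force, the opening and the grip force at its end, in the units of the state.
- env.get_obs(): the state, without advancing time (a new reading comes with each control period).
- env.grab_frame(name): name is "scene" or "top" or "wrist"; returns a dict with "frame" (480x640x3 uint8, red, green, blue), "camera_matrix" (3x3 intrinsics, pixels), "origin" and "rotation" of the camera in the world. Camera axes: x right, y up, looking along -z (the intrinsics and any distortion apply to the point x, -y, -z); pixel columns grow to the right and rows downward; lengths in m; the calibration is good to about 2 mm. The wrist camera is an equidistant fisheye: a pixel r from the principal point sees the ray r / f radians off the axis. A picture is of the moment at which its call begins. There is no depth.
- env.job_done(): hands the job in; it is judged then, once.
The state is a dict: "time": time; "joint_positions": joint angles; "qvel": joint speeds; "joint_efforts": joint torques, N m; "ee_pos": TCP position; "ee_rot": TCP orientation; "wrist_force": force on the tool from outside, world axes, zero at the start; "moment": the same for the moment, N m; "finger_gap": opening from 0.0 (shut) to 1.0 (fully open); "grasp_force": force on a finger pad.
Only numpy, scipy, OpenCV 4.12 (cv2) and the standard library are available. Lean on these libraries where they do the work, as an engineer would, in place of code of your own. Each camera call takes 0.05 s, during which the arm holds its last target. There are 200 camera calls.

## Task

Shut the throwing wheel down after class: first turn its speed knob fully anticlockwise to the off stop, then gather every wooden trimming block and clay stamp, from the wheel head and from the bench, into the white bowl. When all are in, take the steel stud and turn the empty wheel head by hand one full turn anticlockwise, so that the stud ends where it began, and leave the bowl upright and the other things on the bench where they are.

Things in the scene. Friction and masses are not known exactly. Their poses are not given: they have to be found in the camera images.
- speed_knob (a joint): Speed knob of the wheel, value in rad. 0 is off, the hard end stop fully anticlockwise seen from above; up to 4.7 the more it is turned clockwise. Starts between 1.6 and 4.3. Stays where it is left; turning takes about 0.04 N m.
- speed_knob_grip (a point): Point on the vertical axis of the black speed knob at the height to grip it, 101 mm above the table. The knob's grip is an upright bar 42 mm long along this point's x axis, 14 mm thick (y), rising from 14 mm over the white housing to 44 mm over it (114 mm above the table). The point turns with the knob, anticlockwise (yaw grows) as the joint value falls.
- wheel_head (a joint): Turning angle of the wheel head in rad, growing anticlockwise seen from above; 0 at the start. It turns endlessly both ways, counts on past 6.28, and stays where it is left; turning it takes about 0.15 N m.
- wheel_center (a point): Centre of the wheel head's top face (a level aluminium disc of radius 90 mm, top 100 mm above the table, on a vertical axis). Fixed to the machine.
- stud_top (a point): Centre of the top of the steel stud that stands on the wheel head: a round upright pin 16 mm in diameter, 32 mm high over the head, 66 mm from the wheel's axis. It travels with the head, exactly on its circle: the axis has no play sideways.
- machine: Table-top throwing wheel, fixed to the bench: white housing 220 (x) by 330 (y) mm, 70 mm high; origin in the middle of its underside. The wheel's axis is at y +65 mm, the speed knob's at y -115 mm.
- bowl: Open round white stoneware bowl, loose, 0.9 kg: 160 mm across the rim, 140 mm at the foot, 65 mm high, wall 5 mm, floor 6 mm. Origin in the middle of its underside.
- block0: Trimming block of pale wood with a step, about 40 g: 46 (x) by 26 (y) mm; 29 mm high from x -23 to +7, 20 mm high beyond. Origin in the middle of its underside, z up. It starts on the wheel head; may be absent.
- stamp0: Off-white fired clay stamp, about 50 g: square foot 36 by 36 mm, 14 mm high, with a round handle 20 mm in diameter up to 44 mm. Origin in the middle of its underside, z up. It starts on the wheel head; may be absent.
- block1: Trimming block of pale wood with a step, about 40 g: 46 (x) by 26 (y) mm; 29 mm high from x -23 to +7, 20 mm high beyond. Origin in the middle of its underside, z up. It starts on the bench; may be absent.
- stamp1: Off-white fired clay stamp, about 50 g: square foot 36 by 36 mm, 14 mm high, with a round handle 20 mm in diameter up to 44 mm. Origin in the middle of its underside, z up. It starts on the bench; may be absent.
- block2: Trimming block of pale wood with a step, about 40 g: 46 (x) by 26 (y) mm; 29 mm high from x -23 to +7, 20 mm high beyond. Origin in the middle of its underside, z up. It starts on the bench; may be absent.
- stamp2: Off-white fired clay stamp, about 50 g: square foot 36 by 36 mm, 14 mm high, with a round handle 20 mm in diameter up to 44 mm. Origin in the middle of its underside, z up. It starts on the bench; may be absent.
- glaze_jar: Small amber jar with black cap, 38 mm across, 55 mm high, stands among the blocks and stamps. Not part of the job. Origin at its underside.
- rolling_pin: Wooden rolling pin, 52 mm thick, 420 mm long along y with its handles. Not part of the job. Origin at its underside.
- mug: Small blue cup with a handle, 68 mm across, 55 mm high. Not part of the job. Origin at its underside.
- brush: Brush lying along its x. Not part of the job. Origin at its underside.
- rib: Flat dark wooden rib 70 by 40 by 6 mm. Not part of the job. Origin at its underside.
- strip: White plastic strip 200 by 22 by 8 mm. Not part of the job. Origin at its underside.
- slip_bottle: Clear squat pot with white cap, 54 mm across, 58 mm high. Not part of the job. Origin at its underside.
There are look-alikes about, which are no part of the job. What is shaped like the block1 but blue is not meant. Leave any turquoise look-alike of the stamp0 alone.

How it is judged:
By the outcome, as a careful person would: the job done as asked, in the order asked, and still so for the second after the job is handed in, with the robot touching nothing.
Of block0, block1, block2, stamp0, stamp1, stamp2 only 4 to 6 are there at a start; the rules pass over those that are not, and their reading is None.
At some moment in a run one of block1, block2, stamp1, stamp2, bowl may be knocked a few centimetres aside while the robot is not near it.
It also fails if it takes over 210 s, if anything falls off the work surface, if the arm or the gripper's body presses on something with over 40 N, if the wrist force passes 120 N, or if a joint passes its speed limit or range.

## Working session

There is one attempt and no reset: what is moved stays moved. The work goes in short steps, Python scripts to look and compute and a tool call to move; the robot and the scene stay as the last step left them, time stands still between calls to the robot, and variables do not carry over. Pictures are saved under pics/ and viewed, at most 14 in all, crops included, and the job is handed in when it is done.

Besides the shell and the picture viewer there is one more tool, called by a JSON object that holds its "name" and its "arguments". send_rows: Moves the arm, as the interface text tells. Its arguments: {"type":"object","properties":{"moves":{"type":"array"}},"required":["moves"]}

```bash
mkdir -p pics; python3 - <<'E'
from plant import env
import cv2,pickle
o=env.get_obs();print({k:o[k] for k in('time','ee_pos','ee_rot','finger_gap')})
d={}
for n in('scene','top'):
    f=env.grab_frame(n);d[n]=f
    cv2.imwrite(f'pics/{n}0.png',f['frame'][:,:,::-1]);print(n,f['camera_matrix'],f['origin'],f['rotation'],[k for k in f])
pickle.dump(d,open('f0.pkl','wb'))
E
```

```text
{'time': 0.0, 'ee_pos': array([0.19047782, 0.54229728, 0.25582586]), 'ee_rot': array([-3.14050976e+00,  3.91711769e-05,  2.80377166e+00]), 'finger_gap': 0.9985959842802277}
scene [[558.81242496   0.         335.79991165]
 [  0.         558.81242496 235.75947687]
 [  0.           0.           1.        ]] [ 1.03003913 -0.74703988  1.28385301] [0.620692   0.00551511 0.58672178] ['frame', 'camera_matrix', 'origin', 'rotation']
top [[489.57538902   0.         318.71196038]
 [  0.         489.57538902 235.31677708]
 [  0.           0.           1.        ]] [ 0.36392311 -0.03694646  1.04497794] [ 2.05023049e-01 -1.17967331e-03 -1.60423292e+00] ['frame', 'camera_matrix', 'origin', 'rotation']
```

View pics/scene0.png

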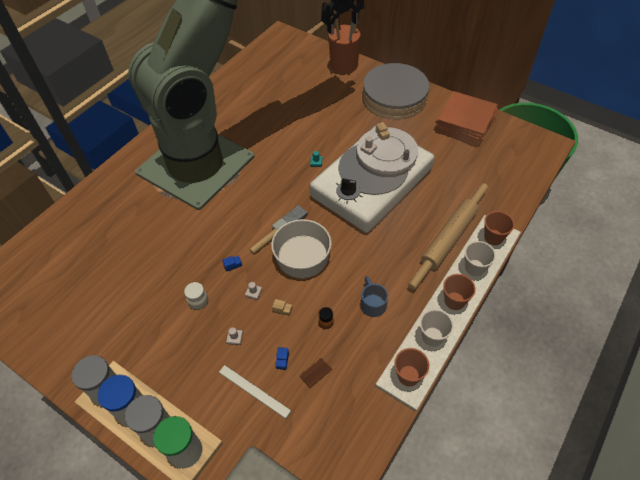

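View pics/top0.png

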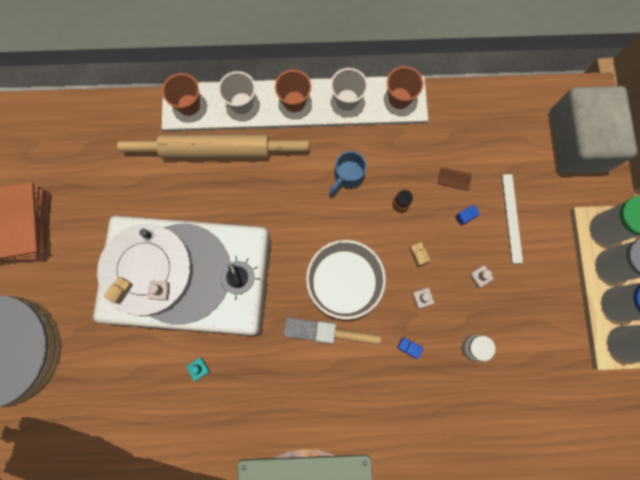

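The scene shows the wheel with a block and a stamp on its head. In the top view, the block is at about (118,290), the stamp at (158,290), the stud at (147,233) and the knob at (237,276). On the bench are the bowl (346,280), a block (420,254) and stamps at (424,297) and (482,276). The blue and turquoise look-alikes are excluded.

```bash
cat > h.py <<'E'
import numpy as np,cv2,pickle
from scipy.spatial.transform import Rotation as Ro
def cast(f,uv,z):
    "pixels -> world points on plane z (pinhole cams)"
    K=f['camera_matrix'];uv=np.atleast_2d(uv).astype(float)
    d=np.c_[(uv[:,0]-K[0,2])/K[0,0],-(uv[:,1]-K[1,2])/K[1,1],-np.ones(len(uv))]
    d=d@Ro.from_euler('xyz',f['rotation']).as_matrix().T
    o=np.array(f['origin']);return o+d*((z-o[2])/d[:,2])[:,None]
def proj(f,p):
    K=f['camera_matrix'];c=(np.atleast_2d(p)-f['origin'])@Ro.from_euler('xyz',f['rotation']).as_matrix()
    return np.c_[K[0,2]-K[0,0]*c[:,0]/c[:,2],K[1,2]+K[1,1]*c[:,1]/c[:,2]]
def rel(o,p,yaw=None):
    "dp (mm, tool axes) from the current pose to TCP point p; turn to a tool-down yaw"
    R=Ro.from_euler('xyz',o['ee_rot']).as_matrix()
    dp=R.T@(np.array(p)-o['ee_pos'])*1000
    if yaw is None:return dp.round(1),0
    t=-(yaw-o['ee_rot'][2]);t=(t+np.pi/2)%np.pi-np.pi/2
    return dp.round(1),round(t,3)
E
python3 - <<'E'
from h import *
d=pickle.load(open('f0.pkl','rb'));f=d['top'];s=d['scene']
im=f['frame'][:,:,::-1]
a=cv2.resize(im[210:345,90:275],None,fx=3.2,fy=3.2,interpolation=cv2.INTER_CUBIC)
b=cv2.resize(im[230:320,390:510],None,fx=3.2,fy=3.2,interpolation=cv2.INTER_CUBIC)
cv2.imwrite('pics/a.png',np.vstack([a,np.pad(b,((0,0),(0,a.shape[1]-b.shape[1]),(0,0)))])[:600] if 0 else a);cv2.imwrite('pics/b.png',b)
# machine top corners
hsv=cv2.cvtColor(im,cv2.COLOR_BGR2HSV)
w=((hsv[...,1]<60)&(hsv[...,2]>110)).astype(np.uint8)
def show(m,lo,hi,z,name,box=None):
    if box:
        k=np.zeros_like(m);x0,y0,x1,y1=box;k[y0:y1,x0:x1]=m[y0:y1,x0:x1];m=k
    for c in cv2.findContours(m,cv2.RETR_EXTERNAL,cv2.CHAIN_APPROX_NONE)[0]:
        A=cv2.contourArea(c)
        if lo<A<hi:
            (x,y),wh,an=cv2.minAreaRect(c);P=cast(f,cv2.boxPoints(((x,y),wh,an)),z)
            e=[np.linalg.norm(P[1]-P[0]),np.linalg.norm(P[2]-P[1])];v=P[1]-P[0]
            print(name,(round(x),round(y)),A,'c',P.mean(0).round(4)[:2],'sides',np.round(e,3),'dir',round(np.arctan2(v[1],v[0]),3))
show(w,60,400,0.014,'stamp',(390,220,500,320))
show(w,2000,9000,0.065,'bowl',(295,230,395,325))
show(cv2.morphologyEx(w,cv2.MORPH_CLOSE,np.ones((25,25),np.uint8)),8000,40000,0.07,'machine',(60,180,290,345))
t=((hsv[...,0]>8)&(hsv[...,0]<28)&(hsv[...,2]>140)&(hsv[...,1]>60)).astype(np.uint8)
show(t,30,600,0.027,'block',(390,220,500,320))
show(t,30,600,0.127,'blockW',(95,260,190,310))
print('stud',cast(f,[147,233],.132),'knob',cast(f,[237,276],.11))
E
```

```text
stamp (423, 298) 246.5 c [ 0.4376 -0.2594] sides [0.036 0.034] dir -1.287
stamp (482, 276) 255.0 c [ 0.4796 -0.3871] sides [0.039 0.035] dir -1.061
bowl (346, 280) 4796.5 c [ 0.4766 -0.0957] sides [0.157 0.159] dir -1.604
machine (195, 276) 17681.5 c [0.4944 0.2055] sides [0.22  0.404] dir -0.021
blockW (116, 289) 291.5 c [0.465  0.3376] sides [0.049 0.027] dir -0.69
blockW (96, 282) 61.5 c [0.4804 0.3755] sides [0.006 0.081] dir -1.604
stud [[0.56899726 0.28254822 0.132     ]] knob [[0.48378176 0.1146797  0.11      ]]
```

View pics/a.png

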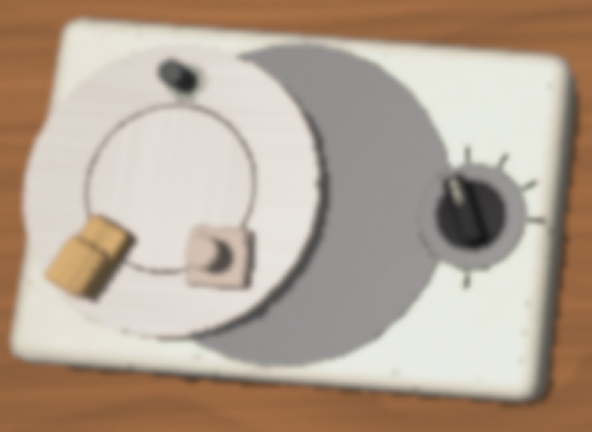

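View pics/b.png

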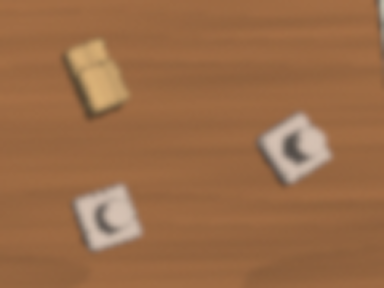

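```bash
python3 - <<'E'
from h import *
f=pickle.load(open('f0.pkl','rb'))['top']
c=lambda p,z:cast(f,np.atleast_2d(p)/3.2+[90,210],z)
P=c([[68,20],[575,60],[545,400],[12,358]],.07);print(P.round(4),[np.linalg.norm(P[i]-P[i-1]).round(4) for i in range(4)])
m=P.mean(0);y=(P[0]+P[3]-P[1]-P[2]);y/=np.linalg.norm(y);print('mach',m,y,np.arctan2(-y[0],y[1]))
print('wheel pred',m+.065*y,'meas',c([172,191],.1));print('knob pred',m-.115*y,'skirt',c([472,214],.084))
S=c([172,71],.132);print('stud',S,np.linalg.norm((S-m-.065*y)[0,:2]), np.linalg.norm((S-c([172,191],.1))[0,:2]))
B=c([[450,180],[488,245],[455,185]],.114);print('bar',B,B[1]-B[0],B[:2].mean(0))
print('stamp0 foot',c([[188,225],[252,228],[248,289],[187,283]],.114), 'handle', c([212,255],.144))
print('block0 top(high part) ',c([[77,231],[107,254],[90,300],[45,270]],.129))
# bench
b=lambda p,z:cast(f,np.atleast_2d(p)/3.2+[390,230],z)
print('block high top',b([[74,76],[118,65],[129,98],[92,115]],.029),'low top',b([[65,52],[104,40],[114,62],[74,72]],.02))
print('stamp handles',b([[120,213],[311,140]],.044))
print('stamp foot',b([[75,201],[125,184],[143,234],[93,251]],.014).mean(0),b([[258,147],[304,114],[332,158],[290,185]],.014).mean(0))
s=pickle.load(open('f0.pkl','rb'))['scene']['frame'][110:225,310:440,::-1]
cv2.imwrite('pics/c.png',cv2.resize(s,None,fx=4.5,fy=4.5,interpolation=cv2.INTER_CUBIC))
E
```

```text
[[0.6205 0.3788 0.07  ]
 [0.5835 0.0546 0.07  ]
 [0.3717 0.0757 0.07  ]
 [0.4079 0.4018 0.07  ]] [np.float64(0.2139), np.float64(0.3263), np.float64(0.2128), np.float64(0.3282)]
mach [0.49591283 0.22770986 0.07      ] [ 1.11785440e-01  9.93732366e-01 -1.69646275e-16] -0.1120195704595986
wheel pred [0.50317888 0.29230246 0.07      ] meas [[0.50340855 0.29729124 0.1       ]]
knob pred [0.4830575  0.11343063 0.07      ] skirt [[0.48535058 0.11791112 0.084     ]]
stud [[0.57078929 0.28879817 0.132     ]] 0.0677011640468444 0.06791388793452036
bar [[0.50244955 0.12625054 0.114     ]
 [0.4627538  0.10357524 0.114     ]
 [0.49933078 0.12325039 0.114     ]] [-0.03969575 -0.0226753   0.        ] [0.48260168 0.11491289 0.114     ]
stamp0 foot [[0.4806104  0.28202345 0.114     ]
 [0.47755012 0.24390514 0.114     ]
 [0.44149047 0.24522287 0.114     ]
 [0.44622109 0.28133672 0.114     ]] handle [[0.45910471 0.25734249 0.144     ]]
block0 top(high part)  [[0.47736681 0.34165216 0.129     ]
 [0.46331345 0.32347202 0.129     ]
 [0.43694387 0.33205204 0.129     ]
 [0.4551937  0.35909219 0.129     ]]
block high top [[ 0.52885742 -0.24238437  0.029     ]
 [ 0.53522032 -0.27187643  0.029     ]
 [ 0.51307092 -0.27736381  0.029     ]
 [ 0.50266368 -0.25227441  0.029     ]] low top [[ 0.54666962 -0.2393945   0.02      ]
 [ 0.55392136 -0.26595639  0.02      ]
 [ 0.53884504 -0.27145909  0.02      ]
 [ 0.53300342 -0.24439973  0.02      ]]
stamp handles [[ 0.43727904 -0.26218787  0.044     ]
 [ 0.47977394 -0.38851837  0.044     ]]
stamp foot [ 0.43684871 -0.26150977  0.014     ] [ 0.47634928 -0.38839886  0.014     ]
```

View pics/c.png

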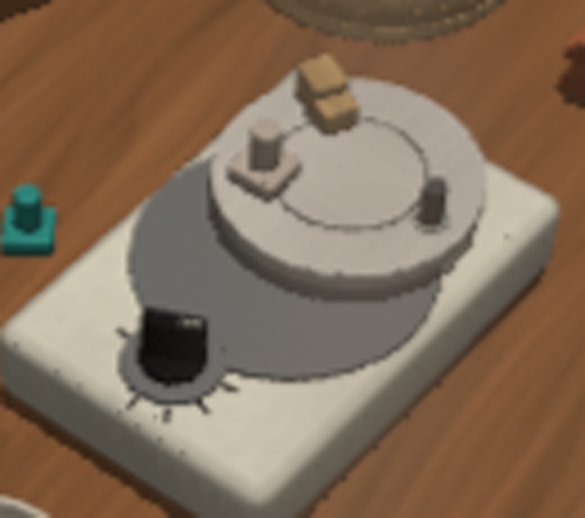

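The top view gives the knob axis at about (0.483, 0.1145) with the bar's yaw at about 0.52, and the stud 67 mm from the wheel centre, which matches the 66 mm given. Next I move above the knob.

```bash
python3 - <<'E'
from h import *
from plant import env
o=env.get_obs();print(rel(o,[.483,.1145,.20]),o['ee_rot'][2]-.52)
E
```

```text
(array([-417.7, -306.7,   56.2]), 0) 2.2837945215485433
```

{"name": "send_rows", "arguments": {"moves": [{"fingers":-0.3,"dp":[-418,-307,56],"turn":2.284},{"fingers":-0.3,"dp":[-418,-307,56],"turn":2.284},{"fingers":-0.3,"dp":[-418,-307,56],"turn":2.284},{"fingers":-0.3,"dp":[-418,-307,56],"turn":2.284},{"fingers":-0.3,"dp":[-418,-307,56],"turn":2.284},{"fingers":-0.3,"dp":[-418,-307,56],"turn":2.284},{"fingers":-0.3,"dp":[-418,-307,56],"turn":2.284},{"fingers":-0.3,"dp":[-418,-307,56],"turn":2.284}]}}

```text
time: 1.1
ee_pos: [0.4719, 0.1303, 0.2023]
ee_rot: [-3.142, -0.0, 1.298]
wrist_force: [1.0, 1.0, -0.3]
finger_gap: 0.653
grasp_force: 0.0
```

```bash
cat >> h.py <<'E'
def plan(p,yaw):
    from plant import env
    o=env.get_obs();print('t',o['time'],'pos',o['ee_pos'].round(4),'yaw',o['ee_rot'].round(3),'q',np.round(o['joint_positions'],2),'F',np.round(o['wrist_force'],1),'M',np.round(o['moment'],2),'gap',round(o['finger_gap'],3),'g',np.round(o['grasp_force'],1))
    print('dp',rel(o,p)[0],'turn',round(o['ee_rot'][2]-yaw,3))
E
python3 -c "
from h import *
plan([.483,.1145,.20],.52)"
```

```text
t 1.1 pos [0.4719 0.1303 0.2023] yaw [-3.142 -0.     1.298] q [-0.49  0.68  0.28  1.87 -0.3   0.63 -0.3 ] F [ 1.   1.  -0.3] M [ 0.06 -0.04  0.01] gap 0.653 g 0.0
dp [-12.2  14.9   2.3] turn 0.778
```

{"name": "send_rows", "arguments": {"moves": [{"fingers":-0.3,"dp":[-12,15,2],"turn":0.778},{"fingers":-0.3,"dp":[-12,15,2],"turn":0.778},{"fingers":-0.3,"dp":[-12,15,2],"turn":0.778},{"fingers":-0.3,"dp":[-12,15,2],"turn":0.778},{"fingers":-0.3,"dp":[-12,15,2],"turn":0.778}]}}

```text
time: 1.72
ee_pos: [0.4822, 0.1167, 0.2004]
ee_rot: [3.141, 0.001, 0.526]
wrist_force: [0.5, -0.1, 0.3]
finger_gap: 0.648
grasp_force: 0.0
```

```bash
python3 -c "
from h import *
from plant import env
plan([.483,.1145,.112],.52)
f=env.grab_frame('wrist');pickle.dump(f,open('w1.pkl','wb'));cv2.imwrite('pics/w1.png',f['frame'][:,:,::-1]);print(f['camera_matrix'],f['origin'],f['rotation'])"
```

```text
t 1.725 pos [0.4822 0.1167 0.2004] yaw [3.141e+00 1.000e-03 5.260e-01] q [-0.58  0.73  0.51  1.85 -0.53  0.7  -0.8 ] F [ 0.5 -0.1  0.3] M [ 0.04  0.02 -0.02] gap 0.648 g 0.0
dp [-0.3  2.3 88.4] turn 0.006
[[371.64829954   0.         320.84893535]
 [  0.         371.64829954 234.95934217]
 [  0.           0.           1.        ]] [0.55032651 0.15584813 0.31802156] [-3.14000950e-01  6.72322535e-05 -1.04451308e+00]
```

View pics/w1.png

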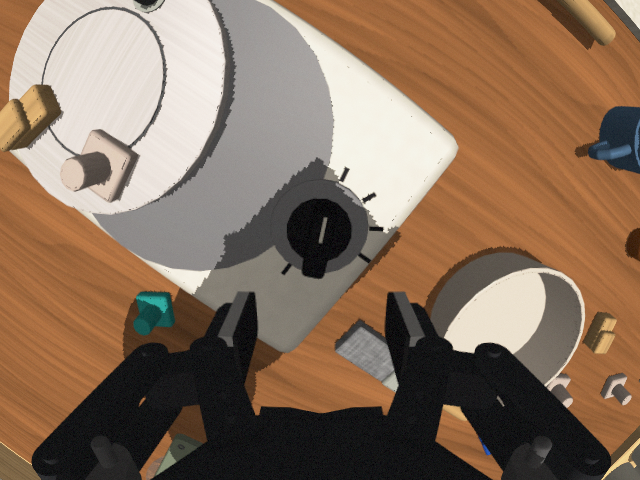

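The knob is centred at about (318,230) in the wrist view, with its white pointer line running from (326,218) to (320,243). I cast that line to get the bar's yaw.

```bash
cat >> h.py <<'E'
def castw(f,uv,z):
    "wrist fisheye: equidistant"
    K=f['camera_matrix'];uv=np.atleast_2d(uv).astype(float)
    x=(uv-[K[0,2],K[1,2]])/K[0,0];t=np.linalg.norm(x,axis=1,keepdims=True)
    d=np.c_[x/np.maximum(t,1e-9)*np.sin(t),np.cos(t)]*[1,-1,-1]
    d=d@Ro.from_euler('xyz',f['rotation']).as_matrix().T
    o=np.array(f['origin']);return o+d*((z-o[2])/d[:,2])[:,None]
E
python3 -c "
from h import *
f=pickle.load(open('w1.pkl','rb'));g=cv2.cvtColor(f['frame'],cv2.COLOR_RGB2GRAY)
c=g[205:280,280:355];m=np.zeros_like(g);m[210:250,305:340]=(g[210:250,305:340]>70)
n,l,st,ce=cv2.connectedComponentsWithStats(m)
for i in range(1,n):
  if st[i,4]>15:
    ys,xs=np.nonzero(l==i);P=castw(f,np.c_[xs,ys],.114)[:,:2];v=np.linalg.svd(P-P.mean(0))[2][0];print(st[i],P.mean(0),np.arctan2(v[1],v[0]),np.ptp((P-P.mean(0))@v))
# bar silhouette low end and skirt circle
print(castw(f,[[318,228]],.08), castw(f,[[313,275],[303,275],[325,275]],.11))
cv2.imwrite('pics/k.png',cv2.resize(f['frame'][195:285,275:365,::-1],None,fx=6,fy=6,interpolation=cv2.INTER_CUBIC))"
```

```text
[319 217   8  26  99] [0.49622203 0.1233383 ] -2.821884472440774 0.01554045047726144
[[0.48675919 0.12114366 0.08      ]] [[0.46720002 0.11313205 0.11      ]
 [0.4641057  0.11842493 0.11      ]
 [0.47089397 0.10677959 0.11      ]]
```

View pics/k.png

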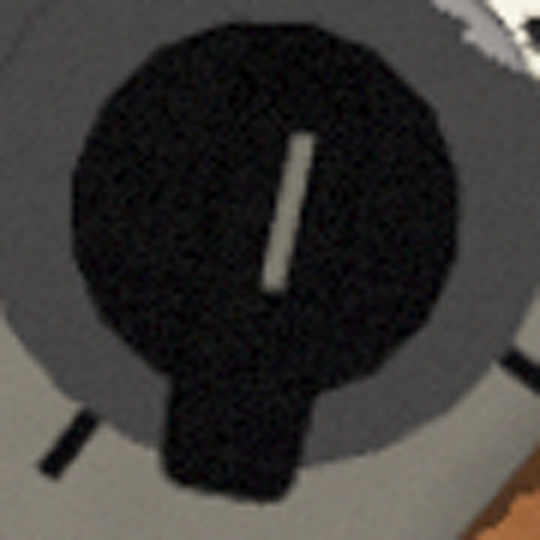

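```bash
python3 -c "
from h import *
plan([.485,.118,.112],.32)"
```

```text
t 1.775 pos [0.4822 0.1167 0.2004] yaw [3.141e+00 1.000e-03 5.270e-01] q [-0.58  0.73  0.51  1.85 -0.53  0.7  -0.8 ] F [-0.3 -0.8  0.4] M [ 0.01 -0.01  0.05] gap 0.646 g 0.0
dp [ 3.1  0.2 88.4] turn 0.207
```

{"name": "send_rows", "arguments": {"moves": [{"fingers":-0.3,"dp":[3,0,20],"turn":0.207},{"fingers":-0.3,"dp":[3,0,60],"turn":0.207},{"fingers":-0.3,"dp":[3,0,88],"turn":0.207},{"fingers":-0.3,"dp":[3,0,88],"turn":0.207},{"fingers":1,"dp":[3,0,88],"turn":0.207},{"fingers":1,"dp":[3,0,88],"turn":0.207},{"fingers":1,"dp":[3,0,88],"turn":0.207},{"fingers":1,"dp":[3,0,88],"turn":0.207}]}}

```text
time: 2.78
ee_pos: [0.4848, 0.1196, 0.1138]
ee_rot: [-3.139, -0.001, 0.321]
wrist_force: [-5.0, 9.7, 17.8]
finger_gap: 0.156
grasp_force: 58.8
```

```bash
python3 -c "
from h import *
plan([.485,.118,.112],.32)"
```

```text
t 2.775 pos [0.4848 0.1196 0.1138] yaw [-3.139e+00 -1.000e-03  3.210e-01] q [-0.53  0.88  0.42  1.92 -0.72  0.5  -0.85] F [-5.   9.7 17.8] M [1.97 1.12 0.01] gap 0.156 g 58.8
dp [-0.3  1.6  1.8] turn 0.001
```

{"name": "send_rows", "arguments": {"moves": [{"fingers":1,"dp":[0,-1.5,-2.5],"turn":0},{"fingers":1,"dp":[0,-1.5,-2.5],"turn":-0.18},{"fingers":1,"dp":[0,-1.5,-2.5],"turn":-0.36},{"fingers":1,"dp":[0,-1.5,-2.5],"turn":-0.54},{"fingers":1,"dp":[0,-1.5,-2.5],"turn":-0.72},{"fingers":1,"dp":[0,-1.5,-2.5],"turn":-0.9},{"fingers":1,"dp":[0,-1.5,-2.5],"turn":-1.08},{"fingers":1,"dp":[0,-1.5,-2.5],"turn":-1.26}]}}

```text
time: 3.78
ee_pos: [0.4857, 0.1191, 0.1145]
ee_rot: [3.139, 0.001, 1.585]
wrist_force: [15.3, -1.7, -45.2]
finger_gap: 0.148
grasp_force: 63.2
```

```bash
python3 -c "
from h import *
plan([.485,.118,.112],.32)"
```

```text
t 3.775 pos [0.4857 0.1191 0.1145] yaw [3.139e+00 1.000e-03 1.585e+00] q [-0.37  0.84  0.12  1.91 -0.22  0.41 -0.07] F [ 15.3  -1.7 -45.2] M [-0.53 -3.21 -0.05] gap 0.148 g 63.2
dp [-1.1 -0.7  2.5] turn 1.265
```

{"name": "send_rows", "arguments": {"moves": [{"fingers":1,"dp":[0,1.2,1.8],"turn":-0.1},{"fingers":1,"dp":[0,1.2,1.8],"turn":-0.26},{"fingers":1,"dp":[0,1.2,1.8],"turn":-0.42},{"fingers":1,"dp":[0,1.2,1.8],"turn":-0.58},{"fingers":1,"dp":[0,1.2,1.8],"turn":-0.74},{"fingers":1,"dp":[0,1.2,1.8],"turn":-0.9}]}}

```text
time: 4.53
ee_pos: [0.487, 0.1195, 0.1141]
ee_rot: [3.139, 0.003, 2.484]
wrist_force: [6.2, 0.9, -3.7]
finger_gap: 0.149
grasp_force: 69.3
```

```bash
python3 -c "
from h import *
plan([.485,.118,.112],.32)"
```

```text
t 4.525 pos [0.487  0.1195 0.1141] yaw [3.139e+00 3.000e-03 2.484e+00] q [-0.26  0.83 -0.08  1.9   0.15  0.41  0.46] F [ 6.2  0.9 -3.7] M [ 0.23 -1.16 -0.05] gap 0.149 g 69.3
dp [ 0.6 -2.4  2.1] turn 2.164
```

{"name": "send_rows", "arguments": {"moves": [{"fingers":1,"dp":[0,0,0],"turn":-0.15},{"fingers":1,"dp":[0,0,0],"turn":-0.3},{"fingers":1,"dp":[0,0,0],"turn":-0.45},{"fingers":1,"dp":[0,0,0],"turn":-0.6}]}}

```text
time: 5.03
ee_pos: [0.4873, 0.1202, 0.1142]
ee_rot: [3.14, 0.004, 3.084]
wrist_force: [6.1, 5.5, -0.8]
finger_gap: 0.153
grasp_force: 82.7
```

```bash
python3 -c "
from h import *
plan([.485,.118,.112],.32)"
```

```text
t 5.025 pos [0.4873 0.1202 0.1142] yaw [3.14  0.004 3.084] q [-0.18  0.83 -0.23  1.9   0.39  0.45  0.82] F [ 6.1  5.5 -0.8] M [ 1.2  -1.28 -1.86] gap 0.153 g 82.7
dp [ 2.2 -2.3  2.2] turn 2.764
```

The moment jumped to −1.9 N m after 2.76 rad of turning, so the knob is at the off stop. Now I release it, lift, and go above stamp0.

{"name": "send_rows", "arguments": {"moves": [{"fingers":-0.3,"dp":[0,0,0],"turn":0},{"fingers":-0.3,"dp":[0,0,0],"turn":0},{"fingers":-0.3,"dp":[0,0,0],"turn":0},{"fingers":-0.3,"dp":[0,0,-50],"turn":0},{"fingers":-0.3,"dp":[0,0,-100],"turn":0},{"fingers":-0.3,"dp":[0,0,-100],"turn":0}]}}

```text
time: 5.78
ee_pos: [0.4866, 0.1197, 0.2162]
ee_rot: [3.14, 0.005, 3.078]
wrist_force: [0.2, -0.0, -0.7]
finger_gap: 0.65
grasp_force: 0.0
```

```bash
python3 -c "
from h import *
from plant import env
plan([.4605,.260,.2],1.57)
f=env.grab_frame('wrist');pickle.dump(f,open('w2.pkl','wb'));cv2.imwrite('pics/w2.png',f['frame'][:,:,::-1])"
```

```text
t 5.775 pos [0.4866 0.1197 0.2162] yaw [3.14  0.005 3.078] q [-0.12  0.67 -0.33  1.8   0.31  0.72  0.89] F [ 0.2 -0.  -0.7] M [0.01 0.03 0.  ] gap 0.65 g 0.0
dp [ 35.  138.3  16.3] turn 1.508
```

View pics/w2.png

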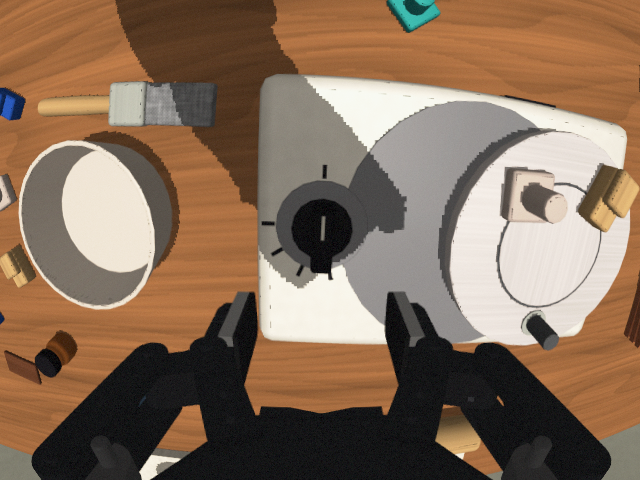

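The knob's pointer is on the isolated "off" tick at (325,172). This view also shows the wheel head, so I refine the positions of stamp0, block0 and the stud from it, and check the bowl and the bench items.

```bash
python3 -c "
from h import *
f=pickle.load(open('w2.pkl','rb'))
print('handle',castw(f,[553,207],.144),'foot',castw(f,[[505,168],[551,168],[552,222],[503,219]],.114).mean(0))
print('blk hi',castw(f,[[611,167],[637,180],[627,216],[603,199]],.129),'lo',castw(f,[[602,175],[582,219]],.12))
print('stud',castw(f,[550,341],.132),castw(f,[533,316],.1),'knob skirt',castw(f,[322,227],.082))
print('knob line',castw(f,[[323.5,217],[322.5,241]],.114))
P=castw(f,[[453,243],[541,130]],.1);print('wheel edges',P)
"
```

```text
handle [[0.4604331  0.26151487 0.144     ]] foot [0.45944969 0.26141603 0.114     ]
blk hi [[0.43743026 0.32413437 0.129     ]
 [0.44640263 0.35538292 0.129     ]
 [0.47378004 0.34854711 0.129     ]
 [0.46025393 0.31885239 0.129     ]] lo [[0.4447677  0.32378753 0.12      ]
 [0.47693539 0.30775836 0.12      ]]
stud [[0.56919244 0.28937144 0.132     ]] [[0.56491455 0.28995644 0.1       ]] knob skirt [[0.48358944 0.12043734 0.082     ]]
knob line [[0.46759498 0.12223238 0.114     ]
 [0.48306166 0.12066185 0.114     ]]
wheel edges [[0.49528967 0.21100958 0.1       ]
 [0.41618414 0.27839111 0.1       ]]
```

{"name": "send_rows", "arguments": {"moves": [{"fingers":-0.3,"dp":[35,138,16],"turn":1.508},{"fingers":-0.3,"dp":[35,138,16],"turn":1.508},{"fingers":-0.3,"dp":[35,138,16],"turn":1.508},{"fingers":-0.3,"dp":[35,138,16],"turn":1.508},{"fingers":-0.3,"dp":[35,138,16],"turn":1.508},{"fingers":-0.3,"dp":[35,138,16],"turn":1.508},{"fingers":-0.3,"dp":[35,138,16],"turn":1.508},{"fingers":-0.3,"dp":[35,138,16],"turn":1.508}]}}

```text
time: 6.82
ee_pos: [0.4591, 0.2591, 0.1964]
ee_rot: [-3.141, 0.002, 1.572]
wrist_force: [-0.2, -0.4, -0.9]
finger_gap: 0.651
grasp_force: 0.0
```

{"name": "send_rows", "arguments": {"moves": [{"fingers":-0.3,"dp":[2,1,25],"turn":0},{"fingers":-0.3,"dp":[2,1,52],"turn":0},{"fingers":-0.3,"dp":[2,1,52],"turn":0},{"fingers":1,"dp":[2,1,52],"turn":0},{"fingers":1,"dp":[2,1,52],"turn":0},{"fingers":1,"dp":[2,1,52],"turn":0},{"fingers":1,"dp":[2,1,20],"turn":0},{"fingers":1,"dp":[2,1,-10],"turn":0}]}}

```text
time: 7.82
ee_pos: [0.4604, 0.2613, 0.2087]
ee_rot: [3.141, -0.0, 1.579]
wrist_force: [-1.1, -0.0, -0.1]
finger_gap: 0.209
grasp_force: 58.7
```

```bash
python3 -c "
from h import *
plan([.445,-.11,.2],1.57)"
```

```text
t 7.825 pos [0.4604 0.2613 0.2087] yaw [ 3.141 -0.     1.579] q [-0.67  0.71  0.16  1.72 -0.16  0.72 -0.41] F [-1.1 -0.  -0.1] M [ 0.07 -0.01 -0.01] gap 0.209 g 58.7
dp [-371.2  -18.3    8.7] turn 0.009
```

```bash
python3 -c "
from h import *
plan([.4766,-.060,.2],1.57)"
```

```text
t 7.825 pos [0.4604 0.2613 0.2087] yaw [ 3.141 -0.     1.579] q [-0.67  0.71  0.16  1.72 -0.16  0.72 -0.41] F [-1.1 -0.  -0.1] M [ 0.07 -0.01 -0.01] gap 0.209 g 58.7
dp [-321.4   13.7    8.7] turn 0.009
```

{"name": "send_rows", "arguments": {"moves": [{"fingers":1,"dp":[-321,14,9],"turn":0},{"fingers":1,"dp":[-321,14,9],"turn":0},{"fingers":1,"dp":[-321,14,9],"turn":0},{"fingers":1,"dp":[-321,14,9],"turn":0},{"fingers":1,"dp":[-321,14,9],"turn":0},{"fingers":1,"dp":[-321,14,9],"turn":0},{"fingers":1,"dp":[-321,14,9],"turn":0},{"fingers":1,"dp":[-321,14,70],"turn":0}]}}

```text
time: 8.82
ee_pos: [0.4791, -0.0579, 0.1392]
ee_rot: [3.134, 0.0, 1.581]
wrist_force: [1.5, 1.1, -2.6]
finger_gap: 0.207
grasp_force: 58.9
```

```bash
python3 - <<'E'
from h import *
from plant import env
plan([.4766,-.060,.056],1.57)
f=env.grab_frame('top');hsv=cv2.cvtColor(f['frame'],cv2.COLOR_RGB2HSV)
m=((hsv[...,1]<60)&(hsv[...,2]>110)).astype(np.uint8)
for c in cv2.findContours(m,cv2.RETR_EXTERNAL,cv2.CHAIN_APPROX_NONE)[0]:
    if 150<cv2.contourArea(c)<9000:
        (x,y),_,_=cv2.minAreaRect(c)
        if 290<x<520 and 220<y<330: print((x,y),cv2.contourArea(c))
cv2.imwrite('pics/t2.png',f['frame'][:,:,::-1])
E
```

```text
t 8.825 pos [ 0.4791 -0.0579  0.1392] yaw [3.134 0.    1.581] q [ 0.03  0.77  0.04  1.96 -0.08  0.41  0.14] F [ 1.5  1.1 -2.6] M [ 0.03 -0.1  -0.01] gap 0.207 g 58.9
dp [-2.1 -3.1 83.2] turn 0.011
(423.0500183105469, 297.6499938964844) 248.5
(481.7691955566406, 275.6538391113281) 257.0
(377.5, 237.5) 152.5
```

{"name": "send_rows", "arguments": {"moves": [{"fingers":1,"dp":[-2,-3,40],"turn":0},{"fingers":1,"dp":[-2,-3,80],"turn":0},{"fingers":1,"dp":[-2,-3,83],"turn":0},{"fingers":0.3,"dp":[-2,-3,83],"turn":0},{"fingers":0.3,"dp":[-2,-3,83],"turn":0},{"fingers":0.3,"dp":[-2,-3,40],"turn":0},{"fingers":0.3,"dp":[-2,-3,-20],"turn":0},{"fingers":0.3,"dp":[-2,-3,-80],"turn":0}]}}

```text
time: 9.88
ee_pos: [0.4737, -0.0614, 0.2205]
ee_rot: [3.14, 0.0, 1.579]
wrist_force: [-0.2, 0.4, -0.9]
finger_gap: 0.35
grasp_force: 0.0
```

```bash
python3 -c "
from h import *
from plant import env
plan([.459,.338,.2],2.55)
f=env.grab_frame('top');print(cv2.imwrite('pics/t3.png',f['frame'][:,:,::-1]))"
```

```text
t 9.875 pos [ 0.4737 -0.0614  0.2205] yaw [3.14  0.    1.579] q [ 0.02  0.62  0.07  1.88 -0.07  0.64  0.14] F [-0.2  0.4 -0.9] M [-0.04 -0.05  0.04] gap 0.35 g 0.0
dp [399.5 -11.5  20.4] turn -0.971
True
```

View pics/t3.png

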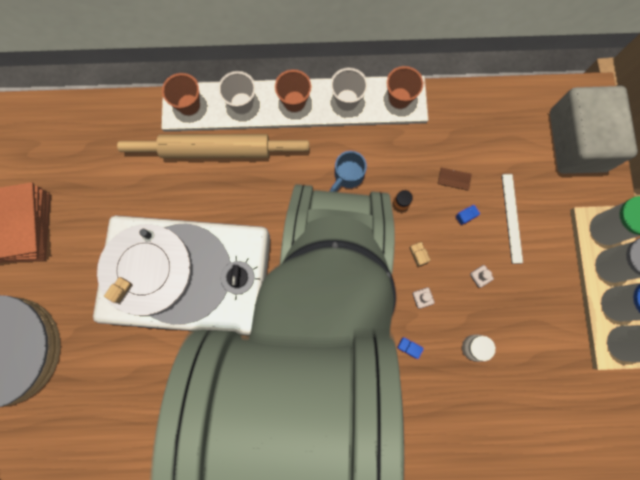

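Stamp0 is off the wheel and the bench is unchanged. Next is block0.

{"name": "send_rows", "arguments": {"moves": [{"fingers":-0.2,"dp":[399,-12,10],"turn":-0.97},{"fingers":-0.2,"dp":[399,-12,10],"turn":-0.97},{"fingers":-0.2,"dp":[399,-12,10],"turn":-0.97},{"fingers":-0.2,"dp":[399,-12,10],"turn":-0.97},{"fingers":-0.2,"dp":[399,-12,10],"turn":-0.97},{"fingers":-0.2,"dp":[399,-12,10],"turn":-0.97},{"fingers":-0.2,"dp":[399,-12,10],"turn":-0.97},{"fingers":-0.2,"dp":[399,-12,10],"turn":-0.97}]}}

```text
time: 10.92
ee_pos: [0.458, 0.339, 0.2081]
ee_rot: [3.141, 0.0, 2.551]
wrist_force: [-0.4, -0.7, -0.6]
finger_gap: 0.602
grasp_force: 0.0
```

```bash
python3 - <<'E'
from h import *
from plant import env
plan([.458,.339,.13],2.55)
f=env.grab_frame('wrist');pickle.dump(f,open('w3.pkl','wb'));im=f['frame'][:,:,::-1]
cv2.imwrite('pics/w3.png',im)
hsv=cv2.cvtColor(im,cv2.COLOR_BGR2HSV)
t=((hsv[...,0]>12)&(hsv[...,0]<26)&(hsv[...,2]>130)&(hsv[...,1]>70)).astype(np.uint8);t[:, :150]=0;t[:,500:]=0;t[330:]=0
for c in cv2.findContours(t,cv2.RETR_EXTERNAL,cv2.CHAIN_APPROX_NONE)[0]:
    if cv2.contourArea(c)>300:
        P=castw(f,c[:,0,:],.127)[:,:2].astype(np.float32);print(cv2.contourArea(c),cv2.minAreaRect(P*1000),c.mean((0,1)))
cv2.imwrite('pics/w3.png',cv2.resize(im[130:330,180:460],None,fx=2,fy=2))
E
```

```text
t 10.925 pos [0.458  0.339  0.2081] yaw [3.141 0.    2.551] q [-0.63  0.76 -0.13  1.57  0.12  0.82  0.18] F [-0.4 -0.7 -0.6] M [-0.05 -0.03 -0.01] gap 0.602 g 0.0
dp [ 0.  -0.1 78.1] turn 0.001
53513.0 ((412.5055847167969, 407.62176513671875), (300.2647399902344, 129.5095977783203), 18.81975746154785) [357.91693291 126.        ]
```

View pics/w3.png

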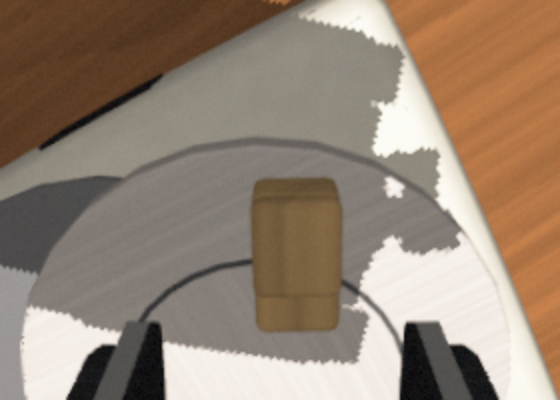

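The block lies parallel to the fingers, so the yaw is right. The centre of its high part is at about pixel (328,253).

```bash
python3 - <<'E'
from h import *
f=pickle.load(open('w3.pkl','rb'))
P=castw(f,np.array([[297,247],[253,200],[340,200],[340,295],[253,295]])/2+[180,130],.129);print(P)
plan([*P[0,:2],.131],2.55)
E
```

```text
[[0.45680147 0.34459074 0.129     ]
 [0.4384147  0.34211756 0.129     ]
 [0.45182925 0.36217551 0.129     ]
 [0.47624848 0.34675938 0.129     ]
 [0.46215929 0.32577582 0.129     ]]
t 10.975 pos [0.4586 0.3375 0.2081] yaw [3.141e+00 1.000e-03 2.550e+00] q [-0.63  0.76 -0.13  1.57  0.12  0.82  0.18] F [ 0.7 -0.4  0.4] M [-0.03 -0.   -0.01] gap 0.598 g 0.0
dp [ 5.5  4.9 77.1] turn -0.0
```

{"name": "send_rows", "arguments": {"moves": [{"fingers":-0.2,"dp":[3,4,30],"turn":0},{"fingers":-0.2,"dp":[3,4,70],"turn":0},{"fingers":-0.2,"dp":[3,4,77],"turn":0},{"fingers":1,"dp":[3,4,77],"turn":0},{"fingers":1,"dp":[3,4,77],"turn":0},{"fingers":1,"dp":[3,4,77],"turn":0},{"fingers":1,"dp":[3,4,40],"turn":0},{"fingers":1,"dp":[3,4,-10],"turn":0}]}}

```text
time: 11.98
ee_pos: [0.4583, 0.3421, 0.2189]
ee_rot: [-3.141, -0.0, 2.549]
wrist_force: [0.9, -0.6, 0.7]
finger_gap: 0.293
grasp_force: 59.0
```

```bash
python3 -c "
from h import *
plan([.5165,-.0957,.2],3.14)"
```

```text
t 11.975 pos [0.4583 0.3421 0.2189] yaw [-3.141 -0.     2.549] q [-0.63  0.75 -0.13  1.55  0.12  0.86  0.17] F [ 0.9 -0.6  0.7] M [-0.03  0.01  0.02] gap 0.293 g 59.0
dp [-292.9 -330.6   19.1] turn -0.591
```

{"name": "send_rows", "arguments": {"moves": [{"fingers":1,"dp":[-282,-338,10],"turn":-0.59},{"fingers":1,"dp":[-282,-338,10],"turn":-0.59},{"fingers":1,"dp":[-282,-338,10],"turn":-0.59},{"fingers":1,"dp":[-282,-338,10],"turn":-0.59},{"fingers":1,"dp":[-282,-338,10],"turn":-0.59},{"fingers":1,"dp":[-282,-338,10],"turn":-0.59},{"fingers":1,"dp":[-282,-338,10],"turn":-0.59},{"fingers":1,"dp":[-282,-338,10],"turn":-0.59}]}}

```text
time: 12.98
ee_pos: [0.5033, -0.1006, 0.208]
ee_rot: [-3.139, 0.001, 3.132]
wrist_force: [-0.7, 0.3, -1.0]
finger_gap: 0.29
grasp_force: 59.1
```

```bash
python3 - <<'E'
from h import *
from plant import env
plan([.5036,-.0957,.075],3.14)
f=env.grab_frame('wrist');pickle.dump(f,open('w4.pkl','wb'))
cv2.imwrite('pics/w4.png',f['frame'][:,:,::-1])
E
```

```text
t 12.975 pos [ 0.5033 -0.1006  0.208 ] yaw [-3.139e+00  1.000e-03  3.132e+00] q [ 0.35  0.7  -0.39  1.77  0.37  0.74  1.32] F [-0.7  0.3 -1. ] M [ 0.1  -0.    0.01] gap 0.29 g 59.1
dp [-1.00e-01  5.30e+00  1.33e+02] turn -0.008
```

View pics/w4.png

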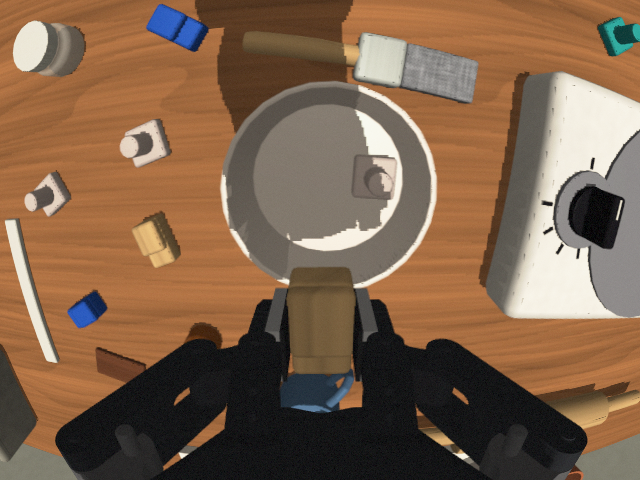

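Stamp0 stands in the bowl at (375,178), and block0 is held above it. The bowl rim is centred at about (329,184). I descend and release block0.

{"name": "send_rows", "arguments": {"moves": [{"fingers":1,"dp":[0,5,60],"turn":0},{"fingers":1,"dp":[0,5,120],"turn":0},{"fingers":1,"dp":[0,5,133],"turn":0},{"fingers":1,"dp":[0,5,135],"turn":0},{"fingers":0.2,"dp":[0,5,135],"turn":0},{"fingers":0.2,"dp":[0,5,135],"turn":0},{"fingers":0.2,"dp":[0,5,80],"turn":0},{"fingers":0.2,"dp":[0,5,20],"turn":0}]}}

```text
time: 14.02
ee_pos: [0.5033, -0.0904, 0.1895]
ee_rot: [3.142, -0.0, 3.139]
wrist_force: [0.6, -0.2, -0.1]
finger_gap: 0.4
grasp_force: 0.0
```

```bash
python3 - <<'E'
from h import *
f=pickle.load(open('w4.pkl','rb'));im=f['frame'][:,:,::-1]
print('bowl',castw(f,[[222,184],[436,184],[329,81],[329,287]],.065).round(4))
print('stamp1',castw(f,[[135,145]],.044),castw(f,[[150,142]],.014),'stamp2',castw(f,[[39,201]],.044))
print('blk1 hi',castw(f,[[159,247]],.029),castw(f,[[134,232],[165,212],[178,258],[152,267]],.025))
plan([.5200,-.260,.2],3.38)
E
```

```text
bowl [[ 0.4689 -0.1729  0.065 ]
 [ 0.47   -0.0168  0.065 ]
 [ 0.3977 -0.0948  0.065 ]
 [ 0.5509 -0.0955  0.065 ]]
stamp1 [[ 0.43644727 -0.25311243  0.044     ]] [[ 0.43631007 -0.25349946  0.014     ]] stamp2 [[ 0.47843652 -0.37327301  0.044     ]]
blk1 hi [[ 0.53022874 -0.24859894  0.029     ]] [[ 0.51692761 -0.27506737  0.025     ]
 [ 0.49872265 -0.23967401  0.025     ]
 [ 0.542336   -0.23266676  0.025     ]
 [ 0.55175204 -0.26160224  0.025     ]]
t 14.025 pos [ 0.5033 -0.0904  0.1895] yaw [ 3.142 -0.     3.139] q [ 0.33  0.73 -0.39  1.79  0.4   0.7   1.28] F [ 0.6 -0.2 -0.1] M [-0.03 -0.03  0.01] gap 0.4 g 0.0
dp [ -17.2 -169.5  -10.6] turn -0.241
```

{"name": "send_rows", "arguments": {"moves": [{"fingers":-0.2,"dp":[-17,-169,-10],"turn":-0.24},{"fingers":-0.2,"dp":[-17,-169,-10],"turn":-0.24},{"fingers":-0.2,"dp":[-17,-169,-10],"turn":-0.24},{"fingers":-0.2,"dp":[-17,-169,-10],"turn":-0.24},{"fingers":-0.2,"dp":[-17,-169,-10],"turn":-0.24}]}}

```text
time: 14.65
ee_pos: [0.5201, -0.2589, 0.198]
ee_rot: [-3.142, 0.001, -2.904]
wrist_force: [-0.1, -0.0, 0.3]
finger_gap: 0.601
grasp_force: 0.0
```

```bash
python3 - <<'E'
from h import *
from plant import env
plan([.52,-.26,.031],3.38)
f=env.grab_frame('wrist');pickle.dump(f,open('w5.pkl','wb'));im=f['frame'][:,:,::-1]
cv2.imwrite('pics/w5.png',im)
E
```

```text
t 14.65 pos [ 0.5201 -0.2589  0.198 ] yaw [-3.142e+00  1.000e-03 -2.904e+00] q [ 0.66  0.82 -0.51  1.53  0.47  0.91  1.8 ] F [-0.1 -0.   0.3] M [ 0.02  0.01 -0.03] gap 0.601 g 0.0
dp [  0.5  -1.  167. ] turn -6.284
```

View pics/w5.png

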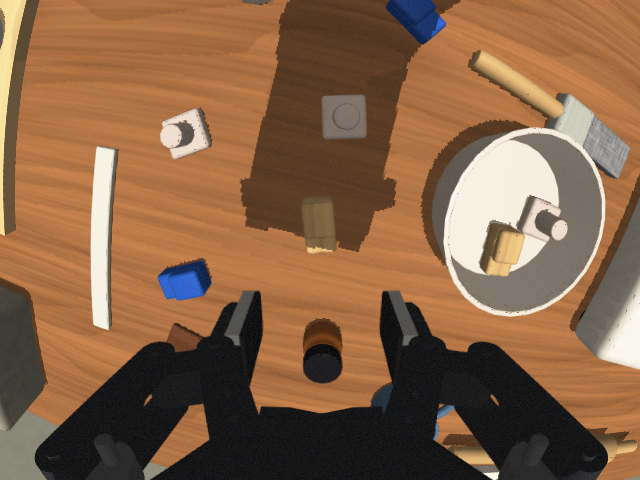

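Block1 is at about (319,218), nearly parallel to the fingers. Stamp0 and block0 lie in the bowl.

```bash
python3 - <<'E'
from h import *
f=pickle.load(open('w5.pkl','rb'))
P=castw(f,[[318,216],[304,198],[332,198],[335,235],[306,236]],.029);print(P)
print('stamp1',castw(f,[346,116],.044),castw(f,[344,116],.014),'stamp2',castw(f,[175,135],.044))
plan([*P[0,:2],.031],3.38-2*np.pi)
E
```

```text
[[ 0.51833667 -0.26203636  0.029     ]
 [ 0.50664036 -0.2762008   0.029     ]
 [ 0.50144667 -0.25475776  0.029     ]
 [ 0.53056709 -0.24492544  0.029     ]
 [ 0.53694331 -0.26757778  0.029     ]]
stamp1 [[ 0.43690931 -0.26083924  0.044     ]] [[ 0.43655965 -0.26051822  0.014     ]] stamp2 [[ 0.47713886 -0.38380271  0.044     ]]
t 14.7 pos [ 0.5203 -0.2585  0.1979] yaw [ 3.142e+00  1.000e-03 -2.903e+00] q [ 0.66  0.82 -0.51  1.53  0.47  0.91  1.8 ] F [-0.2 -0.1  0. ] M [0.01 0.02 0.01] gap 0.598 g 0.0
dp [  2.8  -3.  166.9] turn 0.0
```

{"name": "send_rows", "arguments": {"moves": [{"fingers":-0.2,"dp":[1,-2,60],"turn":0.0},{"fingers":-0.2,"dp":[1,-2,120],"turn":0.0},{"fingers":-0.2,"dp":[1,-2,166],"turn":0.0},{"fingers":-0.2,"dp":[1,-2,167],"turn":0.0},{"fingers":1,"dp":[1,-2,167],"turn":0.0},{"fingers":1,"dp":[1,-2,167],"turn":0.0},{"fingers":1,"dp":[1,-2,167],"turn":0.0},{"fingers":1,"dp":[1,-2,110],"turn":0.0}]}}

```text
time: 15.7
ee_pos: [0.5189, -0.2612, 0.0875]
ee_rot: [3.14, -0.002, -2.904]
wrist_force: [0.3, -1.1, 1.2]
finger_gap: 0.296
grasp_force: 57.1
```

```bash
python3 -c "
from h import *
plan([.443,-.09,.19],2.7-2*np.pi)"
```

```text
t 15.7 pos [ 0.5189 -0.2612  0.0875] yaw [ 3.140e+00 -2.000e-03 -2.904e+00] q [ 0.62  0.98 -0.43  1.61  0.58  0.69  1.71] F [ 0.3 -1.1  1.2] M [-0.06 -0.06 -0.03] gap 0.296 g 57.1
dp [  33.7  184.4 -102.1] turn 0.679
```

{"name": "send_rows", "arguments": {"moves": [{"fingers":1,"dp":[0,0,-60],"turn":0.0},{"fingers":1,"dp":[0,30,-102],"turn":0.1},{"fingers":1,"dp":[34,180,-102],"turn":0.238},{"fingers":1,"dp":[34,180,-102],"turn":0.238},{"fingers":1,"dp":[34,180,-102],"turn":0.238},{"fingers":1,"dp":[34,180,-102],"turn":0.238},{"fingers":1,"dp":[34,180,-102],"turn":0.238},{"fingers":1,"dp":[34,180,-102],"turn":0.238}]}}

```text
time: 16.7
ee_pos: [0.4445, -0.0955, 0.1897]
ee_rot: [-3.141, 0.001, 3.139]
wrist_force: [0.0, 0.3, -1.8]
finger_gap: 0.296
grasp_force: 57.0
```

```bash
python3 -c "
from h import *
plan([.443,-.095,.076],-3.14)"
```

```text
t 16.7 pos [ 0.4445 -0.0955  0.1897] yaw [-3.141e+00  1.000e-03  3.139e+00] q [ 0.36  0.67 -0.38  1.99  0.44  0.57  1.24] F [ 0.   0.3 -1.8] M [-0.09 -0.02 -0.01] gap 0.296 g 57.0
dp [  1.6   0.6 113.7] turn 6.279
```

{"name": "send_rows", "arguments": {"moves": [{"fingers":1,"dp":[1,0,60],"turn":0},{"fingers":1,"dp":[1,0,113],"turn":0},{"fingers":1,"dp":[1,0,113],"turn":0},{"fingers":0.2,"dp":[1,0,113],"turn":0},{"fingers":0.2,"dp":[1,0,113],"turn":0},{"fingers":0.2,"dp":[1,0,60],"turn":0},{"fingers":0.2,"dp":[1,0,0],"turn":0},{"fingers":0.2,"dp":[1,0,-10],"turn":0}]}}

```text
time: 17.7
ee_pos: [0.4441, -0.0953, 0.2038]
ee_rot: [-3.14, 0.006, 3.14]
wrist_force: [0.0, -0.4, -0.9]
finger_gap: 0.398
grasp_force: 0.0
```

```bash
python3 - <<'E'
from h import *
from plant import env
plan([.437,-.261,.19],3.14)
f=env.grab_frame('top');im=f['frame'];hsv=cv2.cvtColor(im,cv2.COLOR_RGB2HSV)
m=((hsv[...,1]<60)&(hsv[...,2]>110)).astype(np.uint8)
for c in cv2.findContours(m,cv2.RETR_EXTERNAL,cv2.CHAIN_APPROX_NONE)[0]:
    (x,y),_,_=cv2.minAreaRect(c)
    if 100<cv2.contourArea(c)<9000 and 390<x<520 and 220<y<330: print((x,y),cv2.contourArea(c))
f=env.grab_frame('wrist');pickle.dump(f,open('w6.pkl','wb'));cv2.imwrite('pics/w6.png',f['frame'][:,:,::-1])
E
```

```text
t 17.7 pos [ 0.4441 -0.0953  0.2038] yaw [-3.14   0.006  3.14 ] q [ 0.39  0.64 -0.44  1.98  0.46  0.61  1.23] F [ 0.  -0.4 -0.9] M [0.03 0.04 0.05] gap 0.398 g 0.0
dp [   6.9 -165.7   14. ] turn -0.0
(481.7691955566406, 275.6538391113281) 257.0
(404.8491516113281, 235.01548767089844) 368.0
(419.1949462890625, 238.8385772705078) 454.0
```

```bash
python3 - <<'E'
from h import *
from plant import env
f=env.grab_frame('top');pickle.dump(f,open('t7.pkl','wb'));a=f['frame'][180:340,260:520,::-1]
b=cv2.imread('pics/w6.png')
cv2.imwrite('pics/m7.png',np.vstack([cv2.resize(a,(488,300)),cv2.resize(b,(488,300))]))
E
```

```text
(no output)
```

View pics/m7.png

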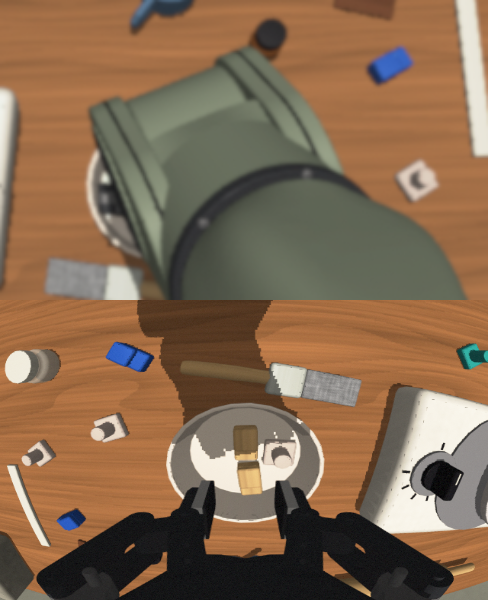

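All three pieces are in the bowl, and the arm only hid stamp1 in the top view. It still stands at about (105,428) of the montage's wrist half. I go to it now.

{"name": "send_rows", "arguments": {"moves": [{"fingers":-0.3,"dp":[7,-166,10],"turn":0},{"fingers":-0.3,"dp":[7,-166,10],"turn":0},{"fingers":-0.3,"dp":[7,-166,10],"turn":0},{"fingers":-0.3,"dp":[7,-166,10],"turn":0},{"fingers":-0.3,"dp":[7,-166,10],"turn":0}]}}

```text
time: 18.48
ee_pos: [0.436, -0.26, 0.1886]
ee_rot: [3.141, -0.001, 3.141]
wrist_force: [-0.4, 1.2, 0.4]
finger_gap: 0.65
grasp_force: 0.0
```

```bash
cat > st.py <<'E'
from h import *
from plant import env
import sys
# wrist view: nearest off-white piece in the given window -> handle position
f=env.grab_frame('wrist');hsv=cv2.cvtColor(f['frame'],cv2.COLOR_RGB2HSV)
m=((hsv[...,1]<75)&(hsv[...,2]>75)).astype(np.uint8);m[300:]=0
m=cv2.morphologyEx(m,cv2.MORPH_OPEN,np.ones((3,3),np.uint8))
for c in cv2.findContours(m,cv2.RETR_EXTERNAL,cv2.CHAIN_APPROX_NONE)[0]:
    A=cv2.contourArea(c)
    if 400<A<6000:
        P=castw(f,c[:,0,:],.014)[:,:2].astype(np.float32);(x,y),s,a=cv2.minAreaRect(P*1000);print(A,c.mean((0,1)).round(),(round(x),round(y)),np.round(s))
plan([float(v) for v in sys.argv[1:4]],3.14)
E
python3 st.py .437 -.261 .044
```

```text
1614.5 [178. 263.] (479, -391) [36. 52.]
1613.5 [630. 252.] (478, 77) [140.  58.]
1817.0 [320. 216.] (436, -260) [39. 36.]
3435.5 [571. 159.] (378, -22) [114.  42.]
4543.5 [188.  90.] (329, -368) [74. 56.]
t 18.525 pos [ 0.4362 -0.2597  0.1889] yaw [ 3.141e+00 -1.000e-03 -3.141e+00] q [ 0.74  0.74 -0.48  1.81  0.49  0.72  1.56] F [0.2 0.  0.4] M [ 0.02  0.03 -0.02] gap 0.653 g 0.0
dp [ -0.9  -1.4 144.9] turn -6.281
```

{"name": "send_rows", "arguments": {"moves": [{"fingers":-0.3,"dp":[0,-1,60],"turn":0},{"fingers":-0.3,"dp":[0,-1,120],"turn":0},{"fingers":-0.3,"dp":[0,-1,145],"turn":0},{"fingers":-0.3,"dp":[0,-1,145],"turn":0},{"fingers":1,"dp":[0,-1,145],"turn":0},{"fingers":1,"dp":[0,-1,145],"turn":0},{"fingers":1,"dp":[0,-1,145],"turn":0},{"fingers":1,"dp":[0,-1,90],"turn":0}]}}

```text
time: 19.52
ee_pos: [0.4354, -0.2611, 0.0988]
ee_rot: [3.14, -0.003, 3.141]
wrist_force: [-0.2, -1.2, 1.0]
finger_gap: 0.212
grasp_force: 58.8
```

```bash
python3 -c "
from h import *
plan([.475,-.132,.20],-3.14)"
```

```text
t 19.525 pos [ 0.4354 -0.2611  0.0988] yaw [ 3.140e+00 -3.000e-03  3.141e+00] q [ 0.68  0.88 -0.37  1.88  0.62  0.5   1.45] F [-0.2 -1.2  1. ] M [-0.04 -0.01  0.02] gap 0.212 g 58.8
dp [ -39.3  129.3 -101.2] turn 6.281
```

{"name": "send_rows", "arguments": {"moves": [{"fingers":1,"dp":[0,0,-60],"turn":0},{"fingers":1,"dp":[-10,30,-101],"turn":0},{"fingers":1,"dp":[-39,90,-101],"turn":0},{"fingers":1,"dp":[-39,129,-101],"turn":0},{"fingers":1,"dp":[-39,129,-101],"turn":0},{"fingers":1,"dp":[-39,129,-101],"turn":0},{"fingers":1,"dp":[-39,129,-40],"turn":0},{"fingers":1,"dp":[-39,129,-40],"turn":0}]}}

```text
time: 20.52
ee_pos: [0.4736, -0.1335, 0.1374]
ee_rot: [3.141, -0.005, 3.14]
wrist_force: [1.2, 0.5, 0.4]
finger_gap: 0.21
grasp_force: 58.9
```

```bash
python3 -c "
from h import *
plan([.475,-.132,.071],-3.14)"
```

```text
t 20.525 pos [ 0.4736 -0.1335  0.1374] yaw [ 3.141 -0.005  3.14 ] q [ 0.43  0.8  -0.39  1.91  0.55  0.55  1.23] F [1.2 0.5 0.4] M [-0.04 -0.05 -0.02] gap 0.21 g 58.9
dp [-1.7  1.4 66.4] turn 6.28
```

{"name": "send_rows", "arguments": {"moves": [{"fingers":1,"dp":[0,1,40],"turn":0},{"fingers":1,"dp":[0,1,66],"turn":0},{"fingers":1,"dp":[0,1,66],"turn":0},{"fingers":0.4,"dp":[0,1,66],"turn":0},{"fingers":0.4,"dp":[0,1,66],"turn":0},{"fingers":0.4,"dp":[0,1,20],"turn":0},{"fingers":0.4,"dp":[0,1,-40],"turn":0},{"fingers":0.4,"dp":[0,1,-60],"turn":0}]}}

```text
time: 21.52
ee_pos: [0.4758, -0.132, 0.2032]
ee_rot: [-3.141, 0.004, 3.14]
wrist_force: [0.2, -0.0, -1.3]
finger_gap: 0.303
grasp_force: 0.0
```

```bash
python3 -c "
from h import *
plan([.4795,-.388,.19],3.14)"
```

```text
t 21.525 pos [ 0.4758 -0.132   0.2032] yaw [-3.141  0.004  3.14 ] q [ 0.48  0.7  -0.49  1.84  0.48  0.72  1.29] F [ 0.2 -0.  -1.3] M [0.   0.06 0.06] gap 0.303 g 0.0
dp [  -4.  -256.    13.5] turn 0.0
```

{"name": "send_rows", "arguments": {"moves": [{"fingers":-0.3,"dp":[-4,-256,10],"turn":0},{"fingers":-0.3,"dp":[-4,-256,10],"turn":0},{"fingers":-0.3,"dp":[-4,-256,10],"turn":0},{"fingers":-0.3,"dp":[-4,-256,10],"turn":0},{"fingers":-0.3,"dp":[-4,-256,10],"turn":0},{"fingers":-0.3,"dp":[-4,-256,10],"turn":0}]}}

```text
time: 22.28
ee_pos: [0.4789, -0.3876, 0.19]
ee_rot: [3.141, 0.0, 3.14]
wrist_force: [0.1, 0.4, 0.1]
finger_gap: 0.653
grasp_force: 0.0
```

```bash
python3 st.py .4795 -.388 .044
```

```text
1333.0 [232. 271.] (528, -466) [55. 23.]
1807.0 [321. 214.] (477, -388) [37. 36.]
4148.0 [360.  30.] (330, -356) [57. 60.]
t 22.325 pos [ 0.4792 -0.3869  0.19  ] yaw [ 3.141e+00  1.000e-03 -3.142e+00] q [ 0.87  0.89 -0.54  1.4   0.5   0.99  1.79] F [-0.4  0.4 -0.4] M [ 0.    0.   -0.01] gap 0.646 g 0.0
dp [ -0.2  -1.2 146. ] turn -6.282
```

{"name": "send_rows", "arguments": {"moves": [{"fingers":-0.3,"dp":[1,-1,60],"turn":0},{"fingers":-0.3,"dp":[1,-1,120],"turn":0},{"fingers":-0.3,"dp":[1,-1,146],"turn":0},{"fingers":-0.3,"dp":[1,-1,146],"turn":0},{"fingers":1,"dp":[1,-1,146],"turn":0},{"fingers":1,"dp":[1,-1,146],"turn":0},{"fingers":1,"dp":[1,-1,146],"turn":0},{"fingers":1,"dp":[1,-1,90],"turn":0}]}}

```text
time: 23.32
ee_pos: [0.477, -0.388, 0.0984]
ee_rot: [3.139, -0.003, 3.141]
wrist_force: [1.0, -0.6, 0.2]
finger_gap: 0.217
grasp_force: 58.7
```

```bash
python3 - <<'E'
from h import *
from plant import env
plan([.475,-.096,.20],-3.14)
f=env.grab_frame('top');hsv=cv2.cvtColor(f['frame'],cv2.COLOR_RGB2HSV)
m=((hsv[...,1]<60)&(hsv[...,2]>110)).astype(np.uint8)
m[:,:295]=0;m[:,395:]=0;m=cv2.morphologyEx(m,cv2.MORPH_CLOSE,np.ones((9,9),np.uint8))
for c in cv2.findContours(m,cv2.RETR_EXTERNAL,cv2.CHAIN_APPROX_NONE)[0]:
    if cv2.contourArea(c)>2000: print(cv2.contourArea(c),cv2.minEnclosingCircle(c),cast(f,cv2.minEnclosingCircle(c)[0],.065))
cv2.imwrite('pics/t8.png',f['frame'][:,:,::-1])
E
```

```text
t 23.325 pos [ 0.477  -0.388   0.0984] yaw [ 3.139e+00 -3.000e-03  3.141e+00] q [ 0.86  1.01 -0.49  1.47  0.58  0.81  1.73] F [ 1.  -0.6  0.2] M [-0.03  0.    0.03] gap 0.217 g 58.7
dp [   2.5  292.3 -100.9] turn 6.281
5629.5 ((331.77606201171875, 292.22393798828125), 57.942989349365234) [[ 0.45071626 -0.06710106  0.065     ]]
4264.5 ((343.9598083496094, 106.67337036132812), 52.63639831542969) [[ 0.84976592 -0.10899135  0.065     ]]
3938.5 ((344.5, 20.5), 53.577144622802734) [[ 1.05901551 -0.11940748  0.065     ]]
```

{"name": "send_rows", "arguments": {"moves": [{"fingers":1,"dp":[0,0,-60],"turn":0},{"fingers":1,"dp":[2,60,-110],"turn":0},{"fingers":1,"dp":[2,292,-110],"turn":0},{"fingers":1,"dp":[2,292,-110],"turn":0},{"fingers":1,"dp":[2,292,-110],"turn":0},{"fingers":1,"dp":[2,292,-110],"turn":0},{"fingers":1,"dp":[2,292,-110],"turn":0},{"fingers":1,"dp":[2,292,-110],"turn":0}]}}

```text
time: 24.38
ee_pos: [0.4763, -0.0973, 0.2099]
ee_rot: [-3.141, 0.001, 3.141]
wrist_force: [-0.1, 0.3, -0.2]
finger_gap: 0.211
grasp_force: 58.9
```

```bash
python3 - <<'E'
from h import *
from plant import env
plan([.475,-.096,.092],-3.14)
f=env.grab_frame('wrist');pickle.dump(f,open('w9.pkl','wb'));cv2.imwrite('pics/w9.png',f['frame'][:,:,::-1])
E
```

```text
t 24.375 pos [ 0.4763 -0.0973  0.2099] yaw [-3.141e+00  1.000e-03  3.141e+00] q [ 0.42  0.68 -0.5   1.86  0.47  0.72  1.22] F [-0.1  0.3 -0.2] M [-0.04  0.02  0.03] gap 0.211 g 58.9
dp [  1.4   1.4 117.9] turn 6.281
```

View pics/w9.png

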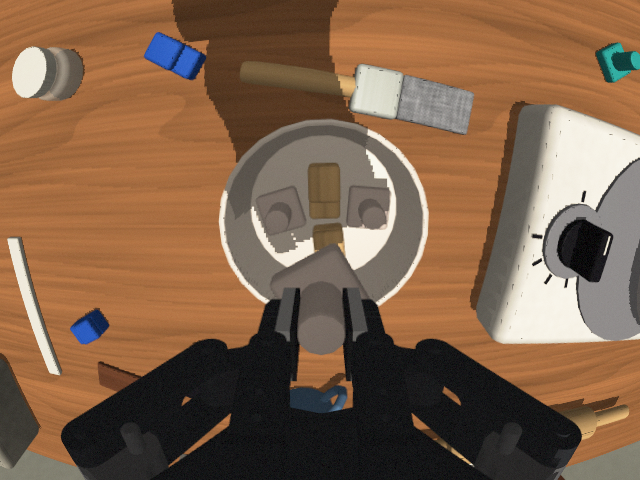

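All four pieces are in the bowl, whose rim is centred at about (323,220). Stamp2 is held above it. I compute where there is room.

```bash
python3 - <<'E'
from h import *
f=pickle.load(open('w9.pkl','rb'))
R=castw(f,[[219,222],[428,222],[323,120]],.065);print(R.round(4))
c=np.array([R[2,0]+.08,(R[0,1]+R[1,1])/2])
for n,p,z in(('stamp1 top',[277,217],.05),('stamp0 top',[373,213],.05),('block1 hi',[[310,164],[340,164],[341,200],[310,200]],.035),('block1 lo end',[[310,218],[340,218]],.026),('block0',[[313,228],[343,224]],.03)):
    print(n,((castw(f,p,z)[:,:2]-c)*1000).round().tolist())
print(c)
E
```

```text
[[ 0.4719 -0.1745  0.065 ]
 [ 0.4719 -0.017   0.065 ]
 [ 0.3982 -0.0963  0.065 ]]
stamp1 top [[-6.0, -36.0]]
stamp0 top [[-9.0, 38.0]]
block1 hi [[-45.0, -11.0], [-45.0, 13.0], [-16.0, 14.0], [-16.0, -11.0]]
block1 lo end [[2.0, -11.0], [2.0, 14.0]]
block0 [[9.0, -9.0], [6.0, 16.0]]
[ 0.47819354 -0.09575759]
```

{"name": "send_rows", "arguments": {"moves": [{"fingers":1,"dp":[0,1,60],"turn":0},{"fingers":1,"dp":[0,1,115],"turn":0},{"fingers":1,"dp":[0,1,121],"turn":0},{"fingers":1,"dp":[0,1,121],"turn":0},{"fingers":0.4,"dp":[0,1,121],"turn":0},{"fingers":0.4,"dp":[0,1,121],"turn":0},{"fingers":0.4,"dp":[0,1,60],"turn":0},{"fingers":0.4,"dp":[0,1,0],"turn":0}]}}

```text
time: 25.42
ee_pos: [0.4759, -0.0957, 0.2116]
ee_rot: [3.141, -0.0, 3.141]
wrist_force: [1.5, -0.5, 0.6]
finger_gap: 0.296
grasp_force: 0.0
```

```bash
python3 - <<'E'
from h import *
from plant import env
plan([.475,-.096,.21],-3.14)
f=env.grab_frame('wrist');im=f['frame'];hsv=cv2.cvtColor(im,cv2.COLOR_RGB2HSV)
c=im[100:330,200:450];g=cv2.cvtColor(c,cv2.COLOR_RGB2GRAY)
def asc(): # coarse text picture (not a viewed image)
    s=cv2.resize(g,(84,46),interpolation=cv2.INTER_AREA)
    for r in s: print(''.join(' .:-=+*#%@'[int(v)*10//256] for v in r))
asc()
E
```

```text
t 25.425 pos [ 0.4759 -0.0957  0.2116] yaw [ 3.141 -0.     3.141] q [ 0.43  0.68 -0.52  1.85  0.49  0.73  1.2 ] F [ 1.5 -0.5  0.6] M [-0.09  0.01 -0.03] gap 0.296 g 0.0
dp [ 0.9 -0.3  1.6] turn 6.281
==-:::::::::::::::::::::::::::::::::::::::::::::--+#@%%%%%%%%%%%%#+++++***+++++*+*++
====::::::::::::::::::::::::::::::::::::::::::::--*%%%%%%%%%%%%%%#++++++*++++++++*++
====-:::::::::::::::::::::::::::::::::::::::::::::-+++**###%%%%%%*++++++***+*+++++++
=====-:::::::::::::::::::::::::::::::::::::::::::::=========+++**==++++++*++++*++*++
=======-:::::::::::::::::::::::--======++++++===-----=====================++++*++*++
=======-::::::::::::::::::--==++===-----------===================================+++
========-::::::::::::::-=====------------------------==*%#*+========================
=========:::::::::::-====----------===========----------+#@@%+======================
=========-::::::::-===--------=======+++=+===+++===-----===*%@%*====================
==========-:::::-===-------==========+====+============-=====+%@%*==================
++++++++++=-::-===-------=========================
[... 2309 characters left out ...]
+#%%*+++++++++++++++
+++++++++++++++#%%#+=====---: :==================== .----=====+#%%#+++==============
+++++++++++++++++#%%*===----. .===================-  :----==+#%%#+==================
++++++++++++++++++++:  .----. .===================-  :---:  .-*+++++++++++++++++++++
++++++++++++++++++-    :---:  .===================-  .----.   .=++++++++++++++++++++
+++++++++++++++++=.   .----.  .++++============+++-   :---:    :++++++++++++++++++++
+++++++++++++++++:    .----.  .#%%%%##########%%%%=   :---:.   .=+++++++++++++++++++
++++++++++++++++=    .:---:    =+****#########***+:   .----.    :+++++++++++++++++++
================.    .----:   .=++++++++++++++++++:   .:---:     -++++++++++++++=+++
```

Stamp2 now lies in the bowl, in the middle on top of the blocks, so all five pieces are in. Next I go above the stud, at about (0.570, 0.289), with tool yaw 0.4.

```bash
python3 -c "
from h import *
plan([.570,.289,.2],.4)"
```

```text
t 25.475 pos [ 0.4776 -0.0954  0.2182] yaw [-3.141  0.007  3.141] q [ 0.43  0.67 -0.53  1.85  0.48  0.74  1.21] F [ 1.9  1.1 11.1] M [ 0.06 -0.13 -0.04] gap 0.297 g 0.0
dp [-92.2 384.5  18.5] turn 2.741
```

{"name": "send_rows", "arguments": {"moves": [{"fingers":-0.2,"dp":[-92,384,10],"turn":2.74},{"fingers":-0.2,"dp":[-92,384,10],"turn":2.74},{"fingers":-0.2,"dp":[-92,384,10],"turn":2.74},{"fingers":-0.2,"dp":[-92,384,10],"turn":2.74},{"fingers":-0.2,"dp":[-92,384,10],"turn":2.74},{"fingers":-0.2,"dp":[-92,384,10],"turn":2.74},{"fingers":-0.2,"dp":[-92,384,10],"turn":2.74},{"fingers":-0.2,"dp":[-92,384,10],"turn":2.74}]}}

```text
time: 26.48
ee_pos: [0.5681, 0.2902, 0.1995]
ee_rot: [-3.141, -0.001, 1.638]
wrist_force: [0.8, -0.7, -0.5]
finger_gap: 0.599
grasp_force: 0.0
```

```bash
python3 -c "
from h import *
plan([.570,.289,.2],.4)"
```

```text
t 26.475 pos [0.5681 0.2902 0.1995] yaw [-3.141e+00 -1.000e-03  1.638e+00] q [-0.52  0.87  0.    1.3  -0.    0.97 -0.45] F [ 0.8 -0.7 -0.5] M [-0.06 -0.02  0.04] gap 0.599 g 0.0
dp [-1.4  1.8 -0.5] turn 1.238
```

{"name": "send_rows", "arguments": {"moves": [{"fingers":-0.2,"dp":[-1,1,0],"turn":1.238},{"fingers":-0.2,"dp":[-1,1,0],"turn":1.238},{"fingers":-0.2,"dp":[-1,1,0],"turn":1.238},{"fingers":-0.2,"dp":[-1,1,0],"turn":1.238},{"fingers":-0.2,"dp":[-1,1,0],"turn":1.238},{"fingers":-0.2,"dp":[-1,1,0],"turn":1.238},{"fingers":-0.2,"dp":[-1,1,0],"turn":1.238},{"fingers":-0.2,"dp":[-1,1,0],"turn":1.238}]}}

```text
time: 27.48
ee_pos: [0.5695, 0.2874, 0.1998]
ee_rot: [-3.141, -0.0, 0.405]
wrist_force: [-0.7, -0.1, -0.5]
finger_gap: 0.599
grasp_force: 0.0
```

```bash
python3 - <<'E'
from h import *
from plant import env
plan([.570,.289,.13],.4)
f=env.grab_frame('wrist');pickle.dump(f,open('w10.pkl','wb'));g=cv2.cvtColor(f['frame'],cv2.COLOR_RGB2GRAY)
m=np.zeros_like(g);m[150:290,260:380]=g[150:290,260:380]<70
for c in cv2.findContours(m,cv2.RETR_EXTERNAL,cv2.CHAIN_APPROX_NONE)[0]:
    if cv2.contourArea(c)>60:
        x,y,w,h=cv2.boundingRect(c);print((x,y,w,h),cv2.contourArea(c),castw(f,[x+w/2,y+h/2],.132).round(4),castw(f,[x+w/2,y+h-w/2],.132).round(4))
t=env.grab_frame('top');hsv=cv2.cvtColor(t['frame'],cv2.COLOR_RGB2HSV)
m=((hsv[...,1]<60)&(hsv[...,2]>110)).astype(np.uint8)
for c in cv2.findContours(m,cv2.RETR_EXTERNAL,cv2.CHAIN_APPROX_NONE)[0]:
    (x,y),_,_=cv2.minAreaRect(c)
    if cv2.contourArea(c)>80 and 290<x<520 and 220<y<330: print('top',(x,y),cv2.contourArea(c),cast(t,[x,y],.065).round(4))
E
```

```text
t 27.475 pos [0.5695 0.2874 0.1998] yaw [-3.141 -0.     0.405] q [-0.67  0.9   0.35  1.31 -0.33  0.99 -1.43] F [-0.7 -0.1 -0.5] M [ 0.02 -0.    0.03] gap 0.599 g 0.0
dp [ 1.  -1.2 69.8] turn 0.005
(260, 231, 76, 59) 1050.0 [[0.5685 0.3    0.132 ]] [[0.573  0.3019 0.132 ]]
top (309.67999267578125, 329.739990234375) 914.5 [[ 0.3787 -0.0208  0.065 ]]
top (345.5, 279.5) 4797.5 [[ 0.4752 -0.0956  0.065 ]]
```

{"name": "send_rows", "arguments": {"moves": [{"fingers":-0.2,"dp":[1,-1,30],"turn":0},{"fingers":-0.2,"dp":[1,-1,65],"turn":0},{"fingers":-0.2,"dp":[1,-1,69],"turn":0},{"fingers":-0.2,"dp":[1,-1,69],"turn":0},{"fingers":1,"dp":[1,-1,69],"turn":0},{"fingers":1,"dp":[1,-1,69],"turn":0},{"fingers":1,"dp":[1,-1,69],"turn":0}]}}

```text
time: 28.45
ee_pos: [0.5702, 0.289, 0.1314]
ee_rot: [-3.141, -0.001, 0.404]
wrist_force: [-3.5, 0.1, 9.5]
finger_gap: 0.167
grasp_force: 58.4
```

```bash
python3 - <<'E'
from h import *
W=np.array([.5045,.298]);plan([.570,.289,.13],.4)
from plant import env
S=env.get_obs()['ee_pos'][:2];r=np.linalg.norm(S-W);print(r,np.arctan2(*(S-W)[::-1]))
# rows: arc of 8 x 0.13 rad, tool co-rotating, in tool axes at start (yaw .4, stud angle ph)
ph=np.arctan2(*(S-W)[::-1]);psi=.4
for i in range(1,9):
    a=ph+.13*i;d=.066*np.array([np.cos(a)-np.cos(ph),np.sin(a)-np.sin(ph)])
    print((1000*np.array([d@[np.cos(psi),np.sin(psi)],d@[np.sin(psi),-np.cos(psi)]])).round(1),round(-.13*i,2))
E
```

```text
t 28.45 pos [0.5702 0.289  0.1314] yaw [-3.141e+00 -1.000e-03  4.040e-01] q [-0.66  0.98  0.32  1.37 -0.36  0.85 -1.4 ] F [-3.5  0.1  9.5] M [ 0.08  0.71 -0.02] gap 0.167 g 58.4
dp [-0.2 -0.1  1.4] turn 0.004
0.06635875908398987 -0.13626946606335252
[ 3.9 -7.6] -0.13
[  6.8 -15.7] -0.26
[  8.6 -24.1] -0.39
[  9.3 -32.6] -0.52
[  8.8 -41.2] -0.65
[  7.3 -49.6] -0.78
[  4.7 -57.8] -0.91
[  1.1 -65.6] -1.04
```

The stud is gripped and its radius checks at 66.4 mm. I start the first arc of 1.04 rad.

{"name": "send_rows", "arguments": {"moves": [{"fingers":1,"dp":[3.9,-7.6,0],"turn":-0.13},{"fingers":1,"dp":[6.8,-15.7,0],"turn":-0.26},{"fingers":1,"dp":[8.6,-24.1,0],"turn":-0.39},{"fingers":1,"dp":[9.3,-32.6,0],"turn":-0.52},{"fingers":1,"dp":[8.8,-41.2,0],"turn":-0.65},{"fingers":1,"dp":[7.3,-49.6,0],"turn":-0.78},{"fingers":1,"dp":[4.7,-57.8,0],"turn":-0.91},{"fingers":1,"dp":[1.1,-65.6,0],"turn":-1.04}]}}

```text
time: 29.45
ee_pos: [0.5467, 0.3498, 0.1315]
ee_rot: [3.138, -0.002, 1.448]
wrist_force: [6.9, 0.8, 1.4]
finger_gap: 0.166
grasp_force: 58.5
```

```bash
cat > arc.py <<'E'
from h import *
from plant import env
W=np.array([.5045,.298]);plan([.570,.289,.131],.4)
o=env.get_obs();S=o['ee_pos'][:2];print(np.linalg.norm(S-W)*1000,np.arctan2(*(S-W)[::-1]))
E
python3 arc.py
```

```text
t 29.45 pos [0.5467 0.3498 0.1315] yaw [ 3.138e+00 -2.000e-03  1.448e+00] q [-0.64  0.97  0.05  1.32 -0.06  0.84 -0.7 ] F [6.9 0.8 1.4] M [ 0.09 -1.27  0.14] gap 0.166 g 58.5
dp [-57.5  30.6   0.5] turn 1.048
66.83082541916497 0.8872893759556731
```

{"name": "send_rows", "arguments": {"moves": [{"fingers":1,"dp":[3.9,-7.6,0],"turn":-0.13},{"fingers":1,"dp":[6.8,-15.7,0],"turn":-0.26},{"fingers":1,"dp":[8.6,-24.1,0],"turn":-0.39},{"fingers":1,"dp":[9.3,-32.6,0],"turn":-0.52},{"fingers":1,"dp":[8.8,-41.2,0],"turn":-0.65},{"fingers":1,"dp":[7.3,-49.6,0],"turn":-0.78},{"fingers":1,"dp":[4.7,-57.8,0],"turn":-0.91},{"fingers":1,"dp":[1.1,-65.6,0],"turn":-1.04}]}}

```text
time: 30.45
ee_pos: [0.4817, 0.3593, 0.1314]
ee_rot: [3.138, 0.002, 2.488]
wrist_force: [9.2, 0.6, 1.3]
finger_gap: 0.166
grasp_force: 58.6
```

```bash
python3 arc.py
```

```text
t 30.45 pos [0.4817 0.3593 0.1314] yaw [3.138e+00 2.000e-03 2.488e+00] q [-0.59  0.91 -0.22  1.52  0.26  0.74 -0.  ] F [9.2 0.6 1.3] M [ 0.12 -1.79  0.4 ] gap 0.166 g 58.6
dp [-112.8   -2.1    0.6] turn 2.088
65.3642412284639 1.9268608909594929
```

{"name": "send_rows", "arguments": {"moves": [{"fingers":1,"dp":[3.9,-7.6,0],"turn":-0.13},{"fingers":1,"dp":[6.8,-15.7,0],"turn":-0.26},{"fingers":1,"dp":[8.6,-24.1,0],"turn":-0.39},{"fingers":1,"dp":[9.3,-32.6,0],"turn":-0.52},{"fingers":1,"dp":[8.8,-41.2,0],"turn":-0.65},{"fingers":1,"dp":[7.3,-49.6,0],"turn":-0.78},{"fingers":1,"dp":[4.7,-57.8,0],"turn":-0.91},{"fingers":1,"dp":[1.1,-65.6,0],"turn":-1.04}]}}

```text
time: 31.45
ee_pos: [0.4419, 0.3082, 0.1314]
ee_rot: [3.141, 0.007, -2.755]
wrist_force: [18.5, 6.6, -3.8]
finger_gap: 0.164
grasp_force: 58.5
```

```bash
python3 arc.py
```

```text
t 31.45 pos [0.4419 0.3082 0.1314] yaw [ 3.141  0.007 -2.755] q [-0.42  0.87 -0.48  1.75  0.61  0.67  0.72] F [18.5  6.6 -3.8] M [ 1.29 -3.88  0.44] gap 0.164 g 58.5
dp [-111.4  -66.     1.1] turn -3.155
63.37833401495985 2.979832302089978
```

The circle fit gives the axis at about (0.506, 0.2985) and the stud at 2.99 rad. I regrip here: open, lift, turn the tool back half a turn and grip again.

{"name": "send_rows", "arguments": {"moves": [{"fingers":-0.2,"dp":[0,0,0],"turn":0},{"fingers":-0.2,"dp":[0,0,0],"turn":0},{"fingers":-0.2,"dp":[0,0,-40],"turn":0},{"fingers":-0.2,"dp":[0,0,-60],"turn":0.2},{"fingers":-0.2,"dp":[0,0,-60],"turn":0.9},{"fingers":-0.2,"dp":[0,0,-60],"turn":0.9},{"fingers":-0.2,"dp":[0,0,-60],"turn":0.9},{"fingers":-0.2,"dp":[0,0,-60],"turn":0.9}]}}

```text
time: 32.45
ee_pos: [0.4393, 0.3078, 0.1905]
ee_rot: [-3.142, 0.0, 2.617]
wrist_force: [0.5, 0.3, 0.7]
finger_gap: 0.601
grasp_force: 0.0
```

{"name": "send_rows", "arguments": {"moves": [{"fingers":-0.2,"dp":[0,0,0],"turn":1.4},{"fingers":-0.2,"dp":[0,0,0],"turn":1.4},{"fingers":-0.2,"dp":[0,0,0],"turn":1.4},{"fingers":-0.2,"dp":[0,0,0],"turn":1.4},{"fingers":-0.2,"dp":[0,0,0],"turn":1.4},{"fingers":-0.2,"dp":[0,0,0],"turn":1.4},{"fingers":-0.2,"dp":[0,0,0],"turn":1.4},{"fingers":-0.2,"dp":[0,0,0],"turn":1.4}]}}

```text
time: 33.45
ee_pos: [0.4392, 0.308, 0.1905]
ee_rot: [3.142, -0.0, 1.218]
wrist_force: [0.1, 0.2, -0.4]
finger_gap: 0.603
grasp_force: 0.0
```

```bash
python3 -c "
from h import *
plan([.4407,.3084,.19],.4)"
```

```text
t 33.45 pos [0.4392 0.308  0.1905] yaw [ 3.142 -0.     1.218] q [-0.74  0.74  0.13  1.71 -0.14  0.69 -0.89] F [ 0.1  0.2 -0.4] M [ 0.02  0.05 -0.01] gap 0.603 g 0.0
dp [0.9 1.3 0.5] turn 0.818
```

{"name": "send_rows", "arguments": {"moves": [{"fingers":-0.2,"dp":[1,1,0],"turn":0.818},{"fingers":-0.2,"dp":[1,1,0],"turn":0.818},{"fingers":-0.2,"dp":[1,1,0],"turn":0.818},{"fingers":-0.2,"dp":[1,1,0],"turn":0.818},{"fingers":-0.2,"dp":[1,1,0],"turn":0.818},{"fingers":-0.2,"dp":[1,1,40],"turn":0.818},{"fingers":-0.2,"dp":[1,1,59],"turn":0.818},{"fingers":-0.2,"dp":[1,1,59],"turn":0.818}]}}

```text
time: 34.45
ee_pos: [0.4402, 0.3082, 0.1306]
ee_rot: [3.141, 0.002, 0.405]
wrist_force: [0.2, -0.5, 0.4]
finger_gap: 0.603
grasp_force: 0.0
```

```bash
python3 -c "
from h import *
plan([.4407,.3084,.131],.4)"
```

```text
t 34.45 pos [0.4402 0.3082 0.1306] yaw [3.141e+00 2.000e-03 4.050e-01] q [-0.83  0.86  0.31  1.77 -0.44  0.58 -1.42] F [ 0.2 -0.5  0.4] M [ 0.01 -0.03 -0.04] gap 0.603 g 0.0
dp [ 0.5 -0.  -0.4] turn 0.005
```

{"name": "send_rows", "arguments": {"moves": [{"fingers":1,"dp":[0,0,0],"turn":0},{"fingers":1,"dp":[0,0,0],"turn":0},{"fingers":1,"dp":[0,0,0],"turn":0}]}}

```text
time: 34.83
ee_pos: [0.4413, 0.3083, 0.1324]
ee_rot: [-3.141, -0.002, 0.406]
wrist_force: [0.1, -0.3, 9.1]
finger_gap: 0.162
grasp_force: 58.4
```

```bash
sed -i 's/W=.*;plan/W=np.array([.506,.2985]);plan/' arc.py; cat >> arc.py <<'E'
# next rows for 8 equal steps of st to reach stud angle, tool co-rotating
import sys
st=float(sys.argv[1]);ph=np.arctan2(*(S-W)[::-1]);psi=o['ee_rot'][2];r=.066
for i in range(1,9):
    a=ph+st*i;d=W+r*np.array([np.cos(a),np.sin(a)])-S
    print((1000*np.array([d@[np.cos(psi),np.sin(psi)],d@[np.sin(psi),-np.cos(psi)]])).round(1).tolist(),round(-st*i,3))
E
python3 arc.py .132
```

```text
t 34.825 pos [0.4413 0.3083 0.1324] yaw [-3.141e+00 -2.000e-03  4.060e-01] q [-0.83  0.86  0.31  1.76 -0.43  0.58 -1.42] F [ 0.1 -0.3  9.1] M [-0.24 -0.02 -0.11] gap 0.162 g 58.4
dp [110.7  68.5   1.6] turn 0.006
65.43780691829254 2.991453947257273
[-4.6, 7.4] -0.132
[-7.6, 15.5] -0.264
[-9.6, 24.0] -0.396
[-10.4, 32.7] -0.528
[-10.0, 41.4] -0.66
[-8.6, 50.0] -0.792
[-6.0, 58.3] -0.924
[-2.3, 66.2] -1.056
```

{"name": "send_rows", "arguments": {"moves": [{"fingers":1,"dp":[-4.2,7.4,0],"turn":-0.131},{"fingers":1,"dp":[-7.2,15.5,0],"turn":-0.262},{"fingers":1,"dp":[-9.2,23.9,0],"turn":-0.393},{"fingers":1,"dp":[-10.0,32.6,0],"turn":-0.524},{"fingers":1,"dp":[-9.6,41.2,0],"turn":-0.655},{"fingers":1,"dp":[-8.2,49.8,0],"turn":-0.786},{"fingers":1,"dp":[-5.6,58.0,0],"turn":-0.917},{"fingers":1,"dp":[-2.0,65.9,0],"turn":-1.048}]}}

```text
time: 35.83
ee_pos: [0.4661, 0.2474, 0.1324]
ee_rot: [3.139, -0.002, 1.458]
wrist_force: [3.3, 7.3, 1.8]
finger_gap: 0.161
grasp_force: 58.6
```

```bash
python3 arc.py .131
```

```text
t 35.825 pos [0.4661 0.2474 0.1324] yaw [ 3.139e+00 -2.000e-03  1.458e+00] q [-0.55  0.82  0.01  1.8  -0.01  0.52 -0.65] F [3.3 7.3 1.8] M [ 1.47 -0.63 -0.07] gap 0.161 g 58.6
dp [53.  98.6  1.8] turn 1.058
64.821907770433 -2.2339426259905317
[-5.0, 7.0] -0.131
[-8.0, 15.1] -0.262
[-9.9, 23.6] -0.393
[-10.7, 32.2] -0.524
[-10.4, 40.8] -0.655
[-8.9, 49.3] -0.786
[-6.4, 57.6] -0.917
[-2.7, 65.4] -1.048
```

{"name": "send_rows", "arguments": {"moves": [{"fingers":1,"dp":[-4.2,7.4,0],"turn":-0.131},{"fingers":1,"dp":[-7.2,15.5,0],"turn":-0.262},{"fingers":1,"dp":[-9.2,23.9,0],"turn":-0.393},{"fingers":1,"dp":[-10.0,32.6,0],"turn":-0.524},{"fingers":1,"dp":[-9.6,41.2,0],"turn":-0.655},{"fingers":1,"dp":[-8.2,49.8,0],"turn":-0.786},{"fingers":1,"dp":[-5.6,58.0,0],"turn":-0.917},{"fingers":1,"dp":[-2.0,65.9,0],"turn":-1.048}]}}

```text
time: 36.83
ee_pos: [0.5307, 0.2384, 0.1325]
ee_rot: [3.139, 0.0, 2.506]
wrist_force: [-3.8, 10.0, 3.3]
finger_gap: 0.166
grasp_force: 59.0
```

```bash
python3 arc.py .131
```

```text
t 36.825 pos [0.5307 0.2384 0.1325] yaw [3.139 0.    2.506] q [-0.33  0.89 -0.3   1.59  0.36  0.71  0.14] F [-3.8 10.   3.3] M [ 2.01  0.8  -0.22] gap 0.166 g 59.0
dp [-1.6 64.1  1.6] turn 2.106
65.00683060383547 -1.180936852693765
[-4.8, 7.1] -0.131
[-7.8, 15.3] -0.262
[-9.7, 23.7] -0.393
[-10.4, 32.3] -0.524
[-10.0, 40.9] -0.655
[-8.5, 49.4] -0.786
[-5.9, 57.7] -0.917
[-2.3, 65.5] -1.048
```

{"name": "send_rows", "arguments": {"moves": [{"fingers":1,"dp":[-4.3,7.2,0],"turn":-0.129},{"fingers":1,"dp":[-7.4,15.1,0],"turn":-0.258},{"fingers":1,"dp":[-9.3,23.4,0],"turn":-0.387},{"fingers":1,"dp":[-10.1,31.8,0],"turn":-0.516},{"fingers":1,"dp":[-9.7,40.3,0],"turn":-0.645},{"fingers":1,"dp":[-8.2,48.6,0],"turn":-0.774},{"fingers":1,"dp":[-5.5,56.7,0],"turn":-0.903},{"fingers":1,"dp":[-1.8,64.4,0],"turn":-1.034}]}}

```text
time: 37.83
ee_pos: [0.5708, 0.2883, 0.1324]
ee_rot: [-3.141, 0.002, -2.744]
wrist_force: [1.8, 2.1, 4.0]
finger_gap: 0.162
grasp_force: 59.0
```

{"name": "send_rows", "arguments": {"moves": [{"fingers":1,"dp":[0,0,0],"turn":0},{"fingers":1,"dp":[0,0,0],"turn":0}]}}

```text
time: 38.08
ee_pos: [0.5709, 0.2885, 0.1325]
ee_rot: [3.141, 0.003, -2.748]
wrist_force: [4.2, 6.4, 3.3]
finger_gap: 0.16
grasp_force: 59.0
```

```bash
python3 arc.py .131 | head -3
```

```text
t 38.075 pos [0.5709 0.2885 0.1325] yaw [ 3.141e+00  3.000e-03 -2.748e+00] q [-0.26  1.01 -0.59  1.35  0.61  0.96  0.98] F [4.2 6.4 3.3] M [ 1.21 -0.86 -0.27] gap 0.16 g 59.0
dp [0.6 0.8 1.5] turn -3.148
65.62967031430416 -0.152400543025754
```

Released angle −0.152 rad against −0.147 at the first grip. I release, lift and withdraw to the start area, then compare the top images before and after.

{"name": "send_rows", "arguments": {"moves": [{"fingers":-0.3,"dp":[0,0,0],"turn":0},{"fingers":-0.3,"dp":[0,0,0],"turn":0},{"fingers":-0.3,"dp":[0,0,0],"turn":0},{"fingers":-0.3,"dp":[0,0,-50],"turn":0},{"fingers":-0.3,"dp":[0,0,-110],"turn":0},{"fingers":-0.3,"dp":[0,0,-140],"turn":0},{"fingers":-0.3,"dp":[0,0,-140],"turn":0}]}}

```text
time: 38.95
ee_pos: [0.5704, 0.2879, 0.2734]
ee_rot: [3.141, 0.003, -2.748]
wrist_force: [0.0, 0.6, -0.1]
finger_gap: 0.648
grasp_force: 0.0
```

```bash
python3 -c "
from h import *
plan([.2,.53,.27],-2.75)"
```

```text
t 38.95 pos [0.5704 0.2879 0.2734] yaw [ 3.141e+00  3.000e-03 -2.748e+00] q [-0.25  0.85 -0.66  1.19  0.51  1.26  1.08] F [ 0.   0.6 -0.1] M [ 0.04  0.02 -0.02] gap 0.648 g 0.0
dp [249.2 365.7   2.7] turn 0.002
```

{"name": "send_rows", "arguments": {"moves": [{"fingers":-0.3,"dp":[249,366,0],"turn":0.6},{"fingers":-0.3,"dp":[249,366,0],"turn":0.6},{"fingers":-0.3,"dp":[249,366,0],"turn":0.6},{"fingers":-0.3,"dp":[249,366,0],"turn":0.6},{"fingers":-0.3,"dp":[249,366,0],"turn":0.6},{"fingers":-0.3,"dp":[249,366,0],"turn":0.6},{"fingers":-0.3,"dp":[249,366,0],"turn":0.6},{"fingers":-0.3,"dp":[249,366,0],"turn":0.6}]}}

```text
time: 39.95
ee_pos: [0.1957, 0.5313, 0.2705]
ee_rot: [-3.141, -0.002, 2.941]
wrist_force: [1.1, -0.3, -0.3]
finger_gap: 0.647
grasp_force: 0.0
```

```bash
python3 - <<'E'
from h import *
from plant import env
d=pickle.load(open('f0.pkl','rb'));t=env.grab_frame('top');s=env.grab_frame('scene')
pickle.dump({'top':t,'scene':s},open('f9.pkl','wb'))
def cen(f,box,pred):
    x0,y0,x1,y1=box;g=pred(cv2.cvtColor(f['frame'],cv2.COLOR_RGB2HSV)[y0:y1,x0:x1]).astype(float)
    y,x=np.nonzero(g);return np.round([x.mean()+x0,y.mean()+y0,len(x)],2)
dark=lambda h:h[...,2]<120
for n,b in(('top',(130,222,162,244)),('scene',(396,144,416,168))): print('stud',n,cen(d[n],b,dark),cen({'top':t,'scene':s}[n],b,dark))
print('knob',cen(t,(215,255,260,300),lambda h:h[...,2]<60))
hsv=cv2.cvtColor(t['frame'],cv2.COLOR_RGB2HSV)
blob=lambda f,b,p:cen(f,b,p)
blue=lambda h:(h[...,0]>100)&(h[...,1]>100)&(h[...,2]>50)
for n,b in(('blueA',(450,195,490,230)),('blueB',(390,330,430,365)),('mug',(325,145,375,200))): print(n,cen(d['top'],b,blue),cen(t,b,blue))
white=lambda h:(h[...,1]<60)&(h[...,2]>110)
for n,b in(('bowl',(295,235,395,318)),('strip',(495,165,530,270)),('pot',(460,330,500,368))): print(n,cen(d['top'],b,white),cen(t,b,white))
print('jar',cen(d['top'],(390,185,416,212),lambda h:h[...,2]<50),cen(t,(390,185,416,212),lambda h:h[...,2]<50))
diff=cv2.absdiff(d['top']['frame'],t['frame']).max(2);diff=(cv2.GaussianBlur(diff,(5,5),0)>30).astype(np.uint8)
n,l,st,ce=cv2.connectedComponentsWithStats(diff)
print([(st[i].tolist()) for i in range(1,n) if st[i,4]>25])
E
```

```text
stud top [145.55 233.72  78.  ] [147.39 233.92  76.  ]
stud scene [406.93 157.75  87.  ] [406.82 158.18  88.  ]
knob [236.83 275.37 232.  ]
blueA [467.43 214.25 232.  ] [467.43 214.25 232.  ]
blueB [410.08 347.7  276.  ] [410.08 347.7  276.  ]
mug [354.  169.8   5. ] [352.29 170.57   7.  ]
bowl [ 345.47  280.69 4518.  ] [ 346.09  280.88 4210.  ]
strip [511.83 218.37 949.  ] [511.83 218.37 947.  ]
pot [479.5  347.86 631.  ] [479.43 347.87 633.  ]
jar [403.55 198.6  159.  ] [403.51 198.59 160.  ]
[[139, 229, 7, 10, 35], [150, 232, 6, 8, 38], [411, 243, 18, 24, 291], [317, 252, 58, 51, 1426], [471, 265, 23, 23, 354], [228, 266, 7, 8, 32], [104, 276, 30, 29, 531], [231, 276, 5, 9, 36], [149, 281, 22, 20, 383], [413, 287, 22, 22, 339], [41, 417, 230, 63, 6357], [0, 426, 13, 17, 132], [4, 441, 16, 35, 314], [35, 474, 83, 6, 300]]
```

```bash
python3 - <<'E'
from h import *
d=pickle.load(open('f0.pkl','rb'));e=pickle.load(open('f9.pkl','rb'))
W=np.array([.506,.2985]);P=lambda a:np.r_[W+.066*np.array([np.cos(a),np.sin(a)]),.118]
for n,b in(('top',(126,220,166,248)),('scene',(394,142,418,170))):
    J=(proj(d[n],P(-.13))-proj(d[n],P(-.15)))[0]/.02
    x0,y0,x1,y1=b;g=lambda f:cv2.resize(cv2.cvtColor(f['frame'],cv2.COLOR_RGB2GRAY)[y0:y1,x0:x1],None,fx=8,fy=8,interpolation=cv2.INTER_CUBIC).astype(np.float32)
    A,B=255-g(d[n]),255-g(e[n]);t=np.where(A>140,A,0);u=np.where(B>140,B,0)
    m=lambda t:np.array([cv2.moments(t)['m10'],cv2.moments(t)['m01']])/cv2.moments(t)['m00']/8
    sh=m(u)-m(t);print(n,'shift px',sh,'px/rad',J,'rad',sh@J/(J@J))
plan([.571,.2885,.27],.4)
E
```

```text
top shift px [1.76283186 0.20749937] px/rad [-33.67358621  -3.55787159] rad -0.052416500255735125
scene shift px [-0.29727179  0.42861244] px/rad [ 14.10553632 -12.64516133] rad -0.026787281335869103
t 40.05 pos [0.1986 0.5301 0.2705] yaw [-3.14  -0.     2.938] q [-1.04  0.7  -0.46  1.49  0.34  1.03 -0.21] F [ 0.2 -0.8  0.8] M [-0.   -0.1  -0.02] gap 0.651 g 0.0
dp [-413.6 -161.2    0.6] turn 2.538
```

The stud ended about 0.03–0.05 rad short: −0.052 rad by the top camera and −0.027 rad by the scene camera. I regrip it 2.8 mm further on to close the turn.

```bash
python3 -c "
from h import *
plan([.571,.290,.2],3.03)"
```

```text
t 40.05 pos [0.1986 0.5301 0.2705] yaw [-3.14  -0.     2.938] q [-1.04  0.7  -0.46  1.49  0.34  1.03 -0.21] F [ 0.2 -0.8  0.8] M [-0.   -0.1  -0.02] gap 0.651 g 0.0
dp [-413.4 -159.7   70.6] turn -0.092
```

{"name": "send_rows", "arguments": {"moves": [{"fingers":-0.3,"dp":[-414,-159,0],"turn":-0.09},{"fingers":-0.3,"dp":[-414,-159,0],"turn":-0.09},{"fingers":-0.3,"dp":[-414,-159,0],"turn":-0.09},{"fingers":-0.3,"dp":[-414,-159,0],"turn":-0.09},{"fingers":-0.3,"dp":[-414,-159,0],"turn":-0.09},{"fingers":-0.3,"dp":[-414,-159,0],"turn":-0.09},{"fingers":-0.3,"dp":[-414,-159,0],"turn":-0.09},{"fingers":-0.3,"dp":[-414,-159,0],"turn":-0.09}]}}

```text
time: 41.05
ee_pos: [0.5763, 0.2837, 0.2698]
ee_rot: [-3.139, 0.0, 3.018]
wrist_force: [-0.8, 0.4, 0.6]
finger_gap: 0.651
grasp_force: 0.0
```

```bash
python3 -c "
from h import *
plan([.5716,.2915,.132],3.03)"
```

```text
t 41.05 pos [0.5763 0.2837 0.2698] yaw [-3.139  0.     3.018] q [-0.29  0.84 -0.53  1.17  0.41  1.23  0.64] F [-0.8  0.4  0.6] M [0.03 0.06 0.03] gap 0.651 g 0.0
dp [  5.6   7.6 137.8] turn -0.012
```

{"name": "send_rows", "arguments": {"moves": [{"fingers":-0.3,"dp":[0,0,40],"turn":0},{"fingers":-0.3,"dp":[0,0,70],"turn":0},{"fingers":-0.3,"dp":[0,0,70],"turn":0}]}}

```text
time: 41.42
ee_pos: [0.5721, 0.2879, 0.1996]
ee_rot: [-3.139, -0.003, 3.025]
wrist_force: [0.5, 0.1, -0.3]
finger_gap: 0.651
grasp_force: 0.0
```

```bash
python3 -c "
from h import *
plan([.5716,.2915,.132],3.03)"
```

```text
t 41.425 pos [0.5721 0.2879 0.1996] yaw [-3.139e+00 -3.000e-03  3.025e+00] q [-0.3   0.91 -0.51  1.28  0.45  1.07  0.59] F [ 0.5  0.1 -0.3] M [-0.   -0.06  0.02] gap 0.651 g 0.0
dp [ 0.8  3.7 67.6] turn -0.005
```

{"name": "send_rows", "arguments": {"moves": [{"fingers":-0.3,"dp":[1,3.7,40],"turn":0},{"fingers":-0.3,"dp":[1,3.7,67],"turn":0},{"fingers":-0.3,"dp":[1,3.7,67],"turn":0},{"fingers":-0.3,"dp":[1,3.7,67],"turn":0}]}}

```text
time: 41.92
ee_pos: [0.5725, 0.2935, 0.1362]
ee_rot: [3.14, 0.002, 3.025]
wrist_force: [-0.4, 0.3, 0.7]
finger_gap: 0.649
grasp_force: 0.0
```

```bash
python3 -c "
from h import *
plan([.5716,.2915,.132],3.03)"
```

```text
t 41.925 pos [0.5725 0.2935 0.1362] yaw [3.140e+00 2.000e-03 3.025e+00] q [-0.32  0.99 -0.48  1.33  0.5   0.94  0.55] F [-0.4  0.3  0.7] M [ 0.01 -0.04  0.04] gap 0.649 g 0.0
dp [ 0.7 -2.1  4.2] turn -0.005
```

{"name": "send_rows", "arguments": {"moves": [{"fingers":-0.3,"dp":[0,-1.5,3],"turn":0},{"fingers":1,"dp":[0,-1.5,3],"turn":0},{"fingers":1,"dp":[0,-1.5,3],"turn":0},{"fingers":1,"dp":[0,-1.5,3],"turn":0},{"fingers":1,"dp":[0,-1.5,3],"turn":0}]}}

```text
time: 42.55
ee_pos: [0.5718, 0.2919, 0.1318]
ee_rot: [-3.142, 0.001, 3.026]
wrist_force: [-0.8, -2.1, 5.0]
finger_gap: 0.161
grasp_force: 58.4
```

```bash
python3 -c "
from h import *
plan([.5716,.2915,.132],3.03)"
```

```text
t 42.55 pos [0.5718 0.2919 0.1318] yaw [-3.142e+00  1.000e-03  3.026e+00] q [-0.32  0.99 -0.48  1.34  0.5   0.93  0.55] F [-0.8 -2.1  5. ] M [-0.42  0.15  0.03] gap 0.161 g 58.4
dp [ 0.1 -0.4 -0.2] turn -0.004
```

The stud is now at y = 0.2919. I release and withdraw.

{"name": "send_rows", "arguments": {"moves": [{"fingers":-0.3,"dp":[0,0,0],"turn":0},{"fingers":-0.3,"dp":[0,0,0],"turn":0},{"fingers":-0.3,"dp":[0,0,0],"turn":0},{"fingers":-0.3,"dp":[0,0,-50],"turn":0},{"fingers":-0.3,"dp":[0,0,-110],"turn":0},{"fingers":-0.3,"dp":[0,0,-140],"turn":0},{"fingers":-0.3,"dp":[0,0,-140],"turn":0}]}}

```text
time: 43.42
ee_pos: [0.572, 0.2924, 0.2734]
ee_rot: [3.14, 0.003, 3.026]
wrist_force: [-0.9, -1.0, -0.6]
finger_gap: 0.651
grasp_force: 0.0
```

{"name": "send_rows", "arguments": {"moves": [{"fingers":-0.3,"dp":[400,190,0],"turn":0},{"fingers":-0.3,"dp":[400,190,0],"turn":0},{"fingers":-0.3,"dp":[400,190,0],"turn":0},{"fingers":-0.3,"dp":[400,190,0],"turn":0},{"fingers":-0.3,"dp":[400,190,0],"turn":0},{"fingers":-0.3,"dp":[400,190,0],"turn":0},{"fingers":-0.3,"dp":[400,190,0],"turn":0},{"fingers":-0.3,"dp":[400,190,0],"turn":0}]}}

```text
time: 44.42
ee_pos: [0.1917, 0.5285, 0.2705]
ee_rot: [-3.141, -0.002, 3.032]
wrist_force: [1.2, -1.1, -0.5]
finger_gap: 0.65
grasp_force: 0.0
```

```bash
python3 - <<'E'
from h import *
from plant import env
d=pickle.load(open('f0.pkl','rb'));e={n:env.grab_frame(n) for n in('top','scene')}
pickle.dump(e,open('f10.pkl','wb'))
o=env.get_obs();print(o['time'],o['ee_pos'])
W=np.array([.506,.2985]);P=lambda a:np.r_[W+.066*np.array([np.cos(a),np.sin(a)]),.118]
for n,b in(('top',(126,220,166,248)),('scene',(394,142,418,170))):
    J=(proj(d[n],P(-.13))-proj(d[n],P(-.15)))[0]/.02
    x0,y0,x1,y1=b;g=lambda f:cv2.resize(cv2.cvtColor(f['frame'],cv2.COLOR_RGB2GRAY)[y0:y1,x0:x1],None,fx=8,fy=8,interpolation=cv2.INTER_CUBIC).astype(np.float32)
    A,B=255-g(d[n]),255-g(e[n]);t=np.where(A>140,A,0);u=np.where(B>140,B,0)
    m=lambda t:np.array([cv2.moments(t)['m10'],cv2.moments(t)['m01']])/cv2.moments(t)['m00']/8
    sh=m(u)-m(t);print(n,'shift px',sh,'rad',sh@J/(J@J))
t=e['top'];diff=cv2.absdiff(d['top']['frame'],t['frame']).max(2);diff=(cv2.GaussianBlur(diff,(5,5),0)>30).astype(np.uint8)
n,l,st,ce=cv2.connectedComponentsWithStats(diff);print([(st[i].tolist()) for i in range(1,n) if st[i,4]>25])
E
```

```text
44.525 [0.19558609 0.52693792 0.27046046]
top shift px [0.00192335 0.00407306] rad -6.912591832638023e-05
scene shift px [0.03124272 0.04184802] rad -0.00024655337314651395
[[411, 243, 18, 24, 292], [317, 252, 58, 51, 1425], [471, 265, 23, 23, 354], [228, 266, 7, 8, 32], [104, 276, 30, 29, 529], [231, 276, 5, 9, 36], [149, 281, 22, 20, 382], [413, 287, 22, 22, 340], [50, 415, 223, 65, 6467], [20, 417, 19, 7, 81], [0, 426, 21, 51, 539], [64, 475, 55, 5, 186]]
```

The stud is back to within 0.001 rad in both views. The only other changes in the top image are the five removed pieces, the bowl's contents, the knob and the arm's shadow.

```bash
python3 -c "
from plant import env
print(env.job_done())"
```

```text
the job is handed in; nothing more can be done
None
```

I handed the job in at about 44.5 s of the 210 s allowed: knob at the off stop, all five pieces present in the upright bowl, and the wheel head turned one full turn anticlockwise with the stud back within 0.001 rad of its start.

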